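Fit the keyed rotor to the jar mixer and load it

TASK

Make the little jar mixer ready and start it: lift the dust cap off the drive's socket and lay it flat on the pale ceramic tile, then lift the four-cup rotor off its stand and fit its keyed stub to the socket, turning it until the key finds the keyway and the rotor drops fully home. Then put every ink jar that stands on the bench upright into a cup of its own, right down, and last of all throw the run lever over to its other end. Leave the glue bottle, solder spool and USB meter where they are.

Things in the scene. Friction and masses are not known exactly. Their poses are not given: they have to be found in the camera images.
- drive: fixed grey mixer drive. Origin on the bench under the spindle axis, z up, front (apron, lever) towards its -x. Housing 150 x 140 mm (x, y), 45 mm high, centred on the origin; the apron, 25 mm high and 100 mm wide, reaches to x = -170 mm. A round aluminium socket 52 mm across stands on the housing, its flat top 75 mm above the bench
- bore_mouth (a point): centre of the socket's top. Bore 23 mm in diameter, 30 mm deep, with ONE keyway 10.5 mm wide reaching 17.5 mm from the axis. The socket does not turn, but its keyway points up to 0.5 rad either way off the drive's -x: an angle that no reading gives. See it from above with the cap off, or feel for it by turning the rotor
- rotor: loose aluminium rotor, 156 mm across, about 350 g. Origin: centre of its stub's foot, z up. Disc 64 mm across at z = 22 to 28 mm; four cups (42 mm inner, 48 mm outer diameter, rim at z = 37 mm) 54 mm from the axis. Starts with its disc on the stand, stub hanging free. Home: disc on the socket's top, origin 53 mm above the bench; key off the keyway: origin 75 mm
- rotor_key (a point): underside of the rotor's key, 12 mm from its axis. Stub 20 mm in diameter, 22 mm long, foot chamfered 2 mm; its one key, 7 mm wide and as long as the stub, reaches 16 mm from the axis, towards the rotor's own -x (a small black pointer on the disc lies above it). It drops in when within about 0.09 rad of the keyway
- rotor_handle (a point): grip point of the rotor's handle, on its axis, 60 mm above the stub's foot: an upright black bar 14 mm thick (rotor's y), 34 mm long (x), z = 28 to 76 mm; pinch it along the rotor's y
- cup0 (a point): centre of the floor of a rotor cup, 54 mm from the rotor's axis at 45 degrees in its frame (x towards y), 12 mm below the rim
- cup1 (a point): centre of the floor of a rotor cup, 54 mm from the rotor's axis at 135 degrees in its frame (x towards y), 12 mm below the rim
- cup2 (a point): centre of the floor of a rotor cup, 54 mm from the rotor's axis at 225 degrees in its frame (x towards y), 12 mm below the rim
- cup3 (a point): centre of the floor of a rotor cup, 54 mm from the rotor's axis at 315 degrees in its frame (x towards y), 12 mm below the rim
- stand: fixed grey plastic ring under the rotor at the start: 60 mm outer, 44 mm inner diameter, 27 mm high; origin on the bench at its centre. Beware: behind it and to its right a microscope head overhangs the bench, about x = 0.54 to 0.80, y = -0.38 to -0.20, z = 0.13 to 0.35 m in the robot base frame (robot at the origin, x ahead, y left); keep the arm nearer the robot there
- dust_cap: loose grey dust cap lying on the socket at the start: flat disc 44 mm across and 6 mm thick, upright round knob 16 mm in diameter above it, 38 mm high in all, 40 g; origin at the centre of its flat underside
- tile: fixed pale ceramic tile with burnt holes: 98 x 40 mm (its x, y), top 9 mm above the bench; origin on the bench under its centre
- jar1: loose dark ink jar with a black cap, 36 mm in diameter, 46 mm tall (body 33 mm in diameter below 29 mm), 50 g; origin at the centre of its underside, z up. Two to four jars are present; an absent one reads None
- jar2: loose dark ink jar with a black cap, 36 mm in diameter, 46 mm tall (body 33 mm in diameter below 29 mm), 50 g; origin at the centre of its underside, z up. Two to four jars are present; an absent one reads None
- jar3: loose dark ink jar with a black cap, 36 mm in diameter, 46 mm tall (body 33 mm in diameter below 29 mm), 50 g; origin at the centre of its underside, z up. Two to four jars are present; an absent one reads None
- jar4: loose dark ink jar with a black cap, 36 mm in diameter, 46 mm tall (body 33 mm in diameter below 29 mm), 50 g; origin at the centre of its underside, z up. Two to four jars are present; an absent one reads None
- run_lever (a joint): run lever on the apron, a 10 mm rod with a black 26 mm ball, hinged 47 mm above the bench on an axis along the drive's x, 125 mm in front of the spindle axis; it is 60 mm from hinge to ball. 0: leaning 0.5 rad to the drive's -y (as found, within 0.15); 1.0 rad: leaning 0.5 rad to +y (run, the end stop). It stays where it is left; about 1 N at the ball moves it
- run_lever_tip (a point): centre of the run lever's ball
- glue_bottle: bystander: small white glue bottle, 22 x 46 mm, loose
- solder_spool: bystander: black-flanged solder spool, 48 mm across, 33 mm high, loose
- usb_meter: bystander: white plug-in USB meter, 70 x 30 x 12 mm, loose
There are look-alikes about, which are no part of the job. What is shaped like the dust_cap but brown is not meant.

How it is judged:
On the way, in this order (a step that is already met when the one before it is completed fails the run):
1. the dust cap lies flat on the tile (horizontal distance between dust_cap and tile below 0.035 m and height (world z) of dust_cap below 0.014 m and angle between dust_cap's own z axis and vertical below 0.15 rad), for 0.2 s.
2. the rotor is keyed into the socket and fully home (z of rotor in the frame of drive below 0.0565 m and horizontal distance between rotor and bore_mouth below 0.005 m and angle between rotor's own z axis and vertical below 0.06 rad), for 0.2 s.
3. every jar stands in a cup of the seated rotor (all of step 2 and ((horizontal distance between jar1 and cup0 below 0.008 m and z of jar1 in the frame of cup0 below 0.004 m) or (horizontal distance between jar1 and cup1 below 0.008 m and z of jar1 in the frame of cup1 below 0.004 m) or (horizontal distance between jar1 and cup2 below 0.008 m and z of jar1 in the frame of cup2 below 0.004 m) or (horizontal distance between jar1 and cup3 below 0.008 m and z of jar1 in the frame of cup3 below 0.004 m)) and angle between each of jar1, jar2, jar3, jar4's own z axis and vertical below 0.12 rad and ((horizontal distance between jar2 and cup0 below 0.008 m and z of jar2 in the frame of cup0 below 0.004 m) or (horizontal distance between jar2 and cup1 below 0.008 m and z of jar2 in the frame of cup1 below 0.004 m) or (horizontal distance between jar2 and cup2 below 0.008 m and z of jar2 in the frame of cup2 below 0.004 m) or (horizontal distance between jar2 and cup3 below 0.008 m and z of jar2 in the frame of cup3 below 0.004 m)) and ((horizontal distance between jar3 and cup0 below 0.008 m and z of jar3 in the frame of cup0 below 0.004 m) or (horizontal distance between jar3 and cup1 below 0.008 m and z of jar3 in the frame of cup1 below 0.004 m) or (horizontal distance between jar3 and cup2 below 0.008 m and z of jar3 in the frame of cup2 below 0.004 m) or (horizontal distance between jar3 and cup3 below 0.008 m and z of jar3 in the frame of cup3 below 0.004 m)) and ((horizontal distance between jar4 and cup0 below 0.008 m and z of jar4 in the frame of cup0 below 0.004 m) or (horizontal distance between jar4 and cup1 below 0.008 m and z of jar4 in the frame of cup1 below 0.004 m) or (horizontal distance between jar4 and cup2 below 0.008 m and z of jar4 in the frame of cup2 below 0.004 m) or (horizontal distance between jar4 and cup3 below 0.008 m and z of jar4 in the frame of cup3 below 0.004 m))), for 0.2 s.
4. the run lever is thrown over (value of joint run_lever above 0.85 rad), for 0.1 s.
At the end, for the whole second after the job is handed in: Cap flat on the tile (within 35 mm of its centre); rotor level and home in the socket (within 3.5 mm of fully down); every jar present upright on the floor of a cup (8 mm of its centre, 4 mm of its floor); lever past 0.85 rad; all at rest. In order: cap, rotor, jars, lever (all of step 1 and all of step 3 and value of joint run_lever above 0.85 rad and linear speed of each of jar1, jar2, jar3, jar4, rotor, dust_cap below 0.02 m/s); the robot touches nothing.
It fails at once if the glue bottle is moved more than 30 mm (distance of glue_bottle from where it was at the start of the episode above 0.03 m).
It fails at once if the solder spool is moved more than 30 mm (distance of solder_spool from where it was at the start of the episode above 0.03 m).
It fails at once if the usb meter is moved more than 30 mm (distance of usb_meter from where it was at the start of the episode above 0.03 m).
Of jar1, jar2, jar3, jar4 only 2 to 4 are there at a start; the rules pass over those that are not, and their reading is None.
At some moment in a run one of jar1, jar2, jar3, jar4 may be knocked a few centimetres aside while the robot is not near it.
It also fails if it takes over 210 s, if anything falls off the work surface, if the arm or the gripper's body presses on something with over 40 N, if the wrist force passes 120 N, or if a joint passes its speed limit or range.

ROBOT

A 6-joint arm with a two-finger parallel gripper is mounted at the origin on a cart in front of the work surface, level with it; the furniture and walls round the work are solid. World frame = base frame: x ahead of the robot, y to its left, z up, the work surface at z = 0. Lengths are in m, angles in rad, forces in N, time in s.
With the tool pointing down it reaches from about 0.425 to 0.95 m from the base axis. Payload 14.7 kg.
Tool frame: the origin (TCP) lies at the very end of the fingers, on their centre line; the grasp point (between the pads) lies 19 mm behind it; z points along the fingers, y is the line along which they close (so a half turn about z gives the same grasp; the last joint's range is limited). The gripper opens to 85 mm and grips with 20 to 120 N. Pads are 22 mm wide; open, the fingers measure 114 mm over their backs; the gripper's body (76 mm by 85 mm) begins 54 mm behind the grasp point. The pads swing forward as they close: fully open they stand 13 mm farther back than shut.
Start: joints at [-1.189, 0.48, 1.596, -0, 1.065, -0.047], TCP at [0.27, -0.591, 0.205] pointing down, gripper open.
Joint ranges: [-2.75, 2.75], [-0.82, 2.05], [0.23, 2.67], [-1.56, 4.7], [0.09, 2.69], [-2.92, 2.92]. Speed limits (rad/s): [1.89, 1.89, 2.39, 3.01, 3.01, 3.01].

INTERFACE

Orientations are given as a unit quaternion [w, x, y, z].
In Python, from plant import get_obs, grab_frame, camera_model, sign_off, find_in, tip_of gives the robot as it stands.
- The arm moves only by the tool step_arm, never from a script. Its argument "plan" is a list of rows, each an object with "dp": the shift along the tool's x, y, z in m, a list of three; "delta_rot": the turn, a rotation vector about the tool's x, y, z in rad, a list of three; "grip": the finger opening in m, from 0 to 0.0854. A call has 1 to 5 rows; each row shifts and turns the commanded pose from where the row before left it, along the tool's axes as they then stand; what a row does not reach is not made up. A row lasts 1/10 s, in which the tool goes at most 50 mm and 8.59 degrees, less where a joint would pass 70% of its speed; a pose out of reach is approached as far as the arm can. A call is refused whole if a number of a shift passes 0.05 or a number of a turn 0.15, either way. A call with a gripper value outside its range is refused whole. The fingers move at their own pace and stop on an object; "newtons" is the grip in N (left out, the last holds). Time passes only in rows, so rows that do not move let the fingers close. It gives the time, the measured TCP pose, the force, the opening and the grip force at its end, in the units of the state.
- get_obs(): the state, without advancing time (a new reading comes with each control period).
- grab_frame(name): name is "side" or "top" or "wrist"; returns the picture (400x640x3 uint8, red, green, blue); there is no depth.
- camera_model(name): a dict with "intrinsics" (3x3 intrinsics, pixels), "rvec" (rotation vector, rad) and "tvec" (3), from world to camera coordinates, as OpenCV has them. Camera axes: x right, y down, z forward; pixel columns grow to the right and rows downward; lengths in m; the calibration is good to about 2 mm. A picture is of the moment at which its call begins: read the wrist's pose just before it. camera_model takes no time and is no camera call; for the wrist camera it gives the pose at the moment of the call.
- sign_off(): hands the job in; it is judged then, once.
Trained networks look in the newest picture that a camera, given by its name, has taken for a name from the list of things; names that differ only in an ending like _2 or _b are one class to them, and where a whole thing is asked for, a point or a joint stands for the part that bears it (a point fixed in the world has none). Each returns a list of dicts, best first, with "score" (0 to 1); they miss things now and then, are a little off and sometimes report something else, mostly with a low value. They report only what shows in the picture. A call takes as long as a camera call. They do not tell look-alikes from the thing itself.
- find_in(camera, query): "at" ([column, row] as shares, 0 to 1, of the picture: columns of its width, rows of its height, amid what is visible of it).
- tip_of(camera, query): "at" ([column, row] as shares, 0 to 1, of the picture: columns of its width, rows of its height: a listed point, or the origin of a listed thing).
The state is a dict: "t": time; "joint_positions": joint angles; "joint_velocities": joint speeds; "joint_torque": joint torques, N m; "position": TCP position; "tcp_rot": TCP orientation; "ft_force": force on the tool from outside, world axes, zero at the start; "torque": the same for the moment, N m; "opening": finger opening in m; "grasp_force": force on a finger pad.
Only numpy, scipy, OpenCV 4.12 (cv2) and the standard library are available. Lean on these libraries where they do the work, as an engineer would, in place of code of your own. Each camera call takes 0.05 s, during which the arm holds its last target. There are 200 camera calls.

## Working session

There is one attempt and no reset: what is moved stays moved. The work goes in short steps, Python scripts to look and compute and a tool call to move; the robot and the scene stay as the last step left them, time stands still between calls to the robot, and variables do not carry over. Pictures are saved under pics/ and viewed, at most 14 in all, crops included, and the job is handed in when it is done.

Besides the shell and the picture viewer there is one more tool, called after "Request:" as name(argument=value, ...), one argument or row to a line, values as JSON. step_arm: Moves the arm, as the interface text tells. Its arguments: {"type":"object","properties":{"plan":{"type":"array"},"newtons":{"type":"number"}},"required":["plan"]}

```bash
ls; mkdir -p pics; cat > h.py <<'E'
import numpy as np, cv2
from plant import *
from scipy.spatial.transform import Rotation as R
W,H=640,400
def cam(n):
    m=camera_model(n); return np.array(m["intrinsics"],float),cv2.Rodrigues(np.array(m["rvec"],float))[0],np.array(m["tvec"],float).ravel()
def ray(c,px):
    K,Rm,t=c; d=Rm.T@np.linalg.inv(K)@np.array([px[0],px[1],1.]); return -Rm.T@t,d/np.linalg.norm(d)
def onz(c,px,z):
    o,d=ray(c,px); return o+d*(z-o[2])/d[2]
def tri(obs):
    A=np.zeros((3,3));b=np.zeros(3)
    for c,px in obs:
        o,d=ray(c,px);P=np.eye(3)-np.outer(d,d);A+=P;b+=P@o
    x=np.linalg.solve(A,b); return x
def proj(c,X):
    K,Rm,t=c; p=K@(Rm@np.array(X,float)+t); return p[:2]/p[2]
def px(d): return np.array(d["at"])*[W,H]
def save(n,name,crop=None,s=1):
    c=cam(n); im=grab_frame(n)[:,:,::-1]
    if crop: im=im[crop[1]:crop[3],crop[0]:crop[2]]
    cv2.imwrite("pics/"+name,cv2.resize(im,None,fx=s,fy=s,interpolation=cv2.INTER_CUBIC)); return c
def st():
    o=get_obs(); r=R.from_quat(np.roll(o["tcp_rot"],-1)); 
    print("t",round(o["t"],2),"p",np.round(o["position"],4),"x",np.round(r.as_matrix()[:,0],3),"y",np.round(r.as_matrix()[:,1],3),"z",np.round(r.as_matrix()[:,2],3),"F",np.round(o["ft_force"],1),"op",np.round(o["opening"],4),"g",np.round(o["grasp_force"],1),"q6",np.round(o["joint_positions"][5],2))
    return o,r
E
python3 - <<'E'
from h import *
st()
for n in("top","side","wrist"):
    c=save(n,n+"0.png"); print(n,np.round(c[0][0,0]),np.round(-c[1].T@c[2],3))
    for q in["drive","bore_mouth","rotor","rotor_handle","rotor_key","dust_cap","tile","jar1","run_lever_tip","stand"]:
        print(q,[(round(d["score"],2),np.round(px(d)).astype(int).tolist(),np.round(onz(c,px(d),0.0),3)[:2].tolist()) for d in tip_of(n,q)[:6]])
E
```

```text
pics
t 0.0 p [ 0.2701 -0.5907  0.2044] x [0.909 0.416 0.   ] y [ 0.416 -0.909 -0.001] z [-0.     0.001 -1.   ] F [ 0.5 -0.3  0.6] op 0.0851 g 0.0 q6 -0.05
top 503.0 [ 0.465 -0.002  1.746]
drive [(0.58, [302, 195], [0.614, 0.038])]
bore_mouth [(0.78, [301, 192], [0.621, 0.042])]
rotor [(0.62, [356, 233], [0.486, -0.153]), (0.34, [272, 163], [0.722, 0.145])]
rotor_handle [(0.59, [359, 233], [0.487, -0.162]), (0.32, [376, 223], [0.521, -0.221])]
rotor_key [(0.79, [357, 232], [0.49, -0.157]), (0.35, [345, 241], [0.456, -0.117])]
dust_cap [(0.71, [398, 245], [0.449, -0.3]), (0.66, [264, 208], [0.562, 0.167]), (0.63, [215, 233], [0.472, 0.334]), (0.58, [300, 193], [0.619, 0.044]), (0.46, [424, 236], [0.481, -0.388])]
tile [(0.69, [245, 181], [0.657, 0.24]), (0.16, [251, 241], [0.449, 0.209])]
jar1 [(0.67, [226, 212], [0.546, 0.3]), (0.46, [352, 217], [0.542, -0.137])]
run_lever_tip [(0.68, [369, 245], [0.447, -0.2]), (0.55, [310, 229], [0.496, 0.006])]
stand [(0.34, [303, 191], [0.626, 0.036])]
side 407.0 [0.372 0.953 0.54 ]
drive [(0.78, [300, 249], [0.619, 0.039])]
bore_mouth [(0.64, [30
[... 200 characters left out ...]
64]), (0.68, [353, 293], [0.458, 0.21])]
dust_cap [(0.8, [311, 274], [0.565, 0.152]), (0.63, [368, 194], [0.477, -0.38]), (0.57, [343, 330], [0.463, 0.33]), (0.44, [299, 219], [0.667, -0.138]), (0.44, [375, 202], [0.45, -0.309]), (0.4, [356, 199], [0.516, -0.323])]
tile [(0.9, [266, 289], [0.651, 0.229]), (0.63, [237, 334], [0.661, 0.378])]
jar1 [(0.91, [303, 312], [0.551, 0.291]), (0.58, [353, 294], [0.456, 0.212])]
run_lever_tip [(0.7, [347, 214], [0.529, -0.198])]
stand [(0.6, [358, 217], [0.491, -0.183]), (0.51, [300, 249], [0.622, 0.039])]
wrist 286.0 [ 0.341 -0.559  0.374]
drive []
bore_mouth []
rotor []
rotor_handle []
rotor_key []
dust_cap []
tile []
jar1 []
run_lever_tip []
stand []
```

```bash
python3 - <<'E'
import cv2,numpy as np
a=cv2.imread("pics/top0.png")[130:290,170:470]; cv2.imwrite("pics/top0c.png",cv2.resize(a,None,fx=2.66,fy=2.66,interpolation=cv2.INTER_CUBIC))
a=cv2.imread("pics/side0.png")[160:380,180:480]; cv2.imwrite("pics/side0c.png",cv2.resize(a,None,fx=2.66,fy=2.66,interpolation=cv2.INTER_CUBIC))
E
```

```text
(no output)
```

View pics/top0c.png

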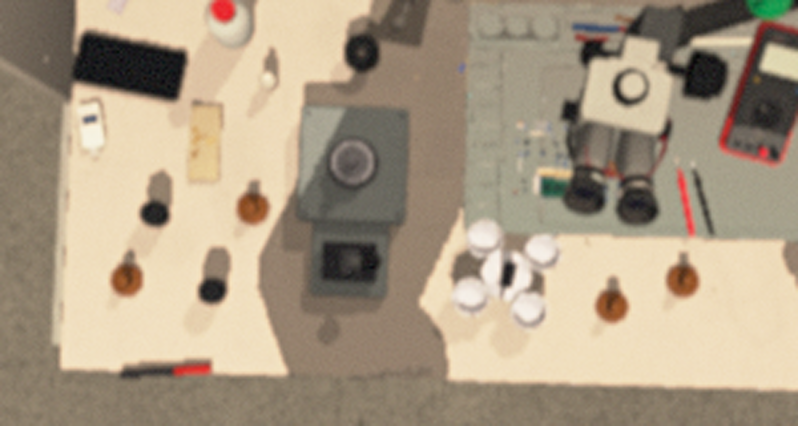

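View pics/side0c.png

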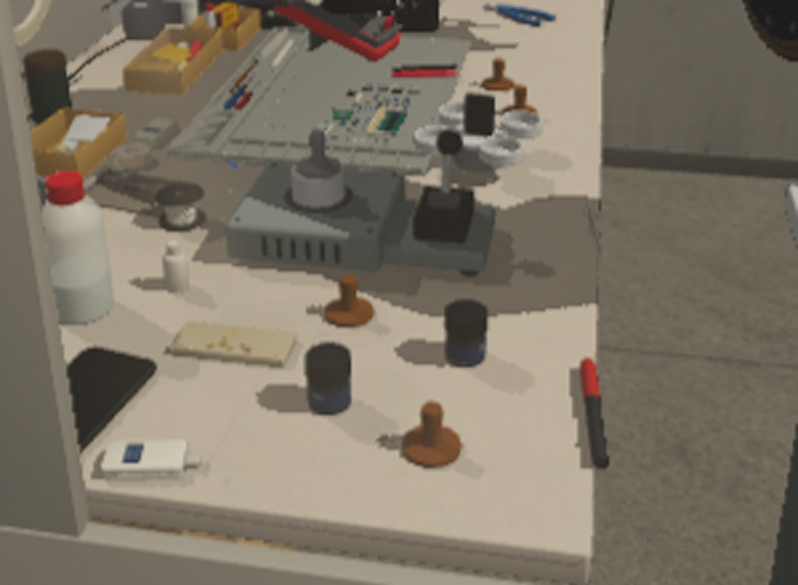

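The top view shows the drive (about 350,160 in the crop), tile (205,140), two black-capped jars (155,213 and 212,290), four brown look-alikes, and the rotor (505,272). In the side view the grey cap sits on the socket (317,160), with jars at (328,378) and (465,333).

```bash
python3 - <<'E'
from h import *
T=cam("top");S=cam("side")
for n,a,b in[("cap",(300,193),(299,219)),("drive",(302,195),(300,249)),("bore",(301,192),(303,219)),("rotor",(356,233),(359,217)),("handle",(359,233),(358,197)),("lever",(310,229),(347,214)),("tile",(245,181),(266,289)),("jarA",(226,212),(303,312)),("jarB",(251,241),(353,294))]:
    X=tri([(T,a),(S,b)]); print(n,np.round(X,3),np.round(proj(T,X)-a,1),np.round(proj(S,X)-b,1))
# colour blobs in crop -> tile rectangle, handle in top
im=cv2.imread("pics/top0.png")
for p in [(232,163),(260,195)]: print(np.round(onz(T,p,.009),3))
K,Rm,t=cam("wrist");o,r=st();print("cam in tool",np.round(r.as_matrix().T@(-Rm.T@t-o["position"]),3),np.round(r.as_matrix().T@Rm.T,2))
E
```

```text
cap [0.615 0.043 0.09 ] [-0.2 -1.1] [1.4 0.1]
drive [ 0.616  0.039 -0.001] [-0.2 -1.1] [1.5 0.1]
bore [0.612 0.039 0.089] [0.2 0.8] [-1.1 -0.1]
rotor [ 0.485 -0.152  0.015] [0.  0.1] [-0.1 -0. ]
handle [ 0.487 -0.156  0.078] [-0.1 -0.7] [0.8 0. ]
lever [0.497 0.007 0.096] [-0.1 -1. ] [1.3 0. ]
tile [0.652 0.237 0.006] [0.2 0.9] [-1.4 -0.1]
jarA [0.547 0.299 0.006] [-0.1 -0.5] [0.8 0. ]
jarB [ 0.453  0.21  -0.002] [-0.1 -1.4] [2.1 0.1]
[0.717 0.285 0.009]
[0.608 0.183 0.009]
t 1.65 p [ 0.2703 -0.5911  0.205 ] x [ 0.909  0.416 -0.   ] y [ 0.416 -0.909 -0.   ] z [-0. -0. -1.] F [0.4 0.3 0.6] op 0.0853 g 0.0 q6 -0.05
cam in tool [ 0.077  0.    -0.169] [[-0.   -0.95 -0.3 ]
 [ 1.   -0.    0.  ]
 [-0.   -0.3   0.95]]
```

Request:
step_arm(
  plan=[
    {"dp": [0.028, -0.033, -0.01], "delta_rot": [0, 0, 0], "grip": 0.085},
    {"dp": [0.028, -0.033, -0.01], "delta_rot": [0, 0, 0], "grip": 0.085},
    {"dp": [0.028, -0.033, -0.01], "delta_rot": [0, 0, 0], "grip": 0.085},
    {"dp": [0.028, -0.033, -0.01], "delta_rot": [0, 0, 0], "grip": 0.085},
    {"dp": [0.028, -0.033, 0], "delta_rot": [0, 0, 0], "grip": 0.085},
  ],
)

```text
t: 2.15
position: [0.3296, -0.3819, 0.2463]
tcp_rot: [0.001, 0.977, 0.213, 0.001]
ft_force: [0.5, -0.7, -0.2]
opening: 0.085
grasp_force: 0.0
```

Request:
step_arm(
  plan=[
    {"dp": [0.028, -0.033, 0], "delta_rot": [0, 0, 0], "grip": 0.085},
    {"dp": [0.028, -0.033, 0], "delta_rot": [0, 0, 0], "grip": 0.085},
    {"dp": [0.038, -0.02, 0], "delta_rot": [0, 0, 0], "grip": 0.085},
    {"dp": [0.038, -0.02, 0], "delta_rot": [0, 0, 0], "grip": 0.085},
    {"dp": [0.038, -0.02, 0], "delta_rot": [0, 0, 0], "grip": 0.085},
  ],
)

```text
t: 2.65
position: [0.432, -0.1961, 0.2454]
tcp_rot: [0.0, 0.977, 0.213, 0.0]
ft_force: [-0.4, -0.2, -0.1]
opening: 0.0852
grasp_force: 0.0
```

Request:
step_arm(
  plan=[
    {"dp": [0.038, -0.02, 0], "delta_rot": [0, 0, 0], "grip": 0.085},
    {"dp": [0.038, -0.02, 0], "delta_rot": [0, 0, 0], "grip": 0.085},
    {"dp": [0.038, -0.02, 0], "delta_rot": [0, 0, 0], "grip": 0.085},
    {"dp": [0.038, -0.02, 0], "delta_rot": [0, 0, 0], "grip": 0.085},
    {"dp": [0, 0, 0], "delta_rot": [0, 0, 0], "grip": 0.085},
  ],
)

```text
t: 3.15
position: [0.5389, -0.0581, 0.245]
tcp_rot: [-0.0, 0.977, 0.214, 0.001]
ft_force: [-0.6, -0.7, 0.6]
opening: 0.0848
grasp_force: 0.0
```

Request:
step_arm(
  plan=[
    {"dp": [0, 0, 0], "delta_rot": [0, 0, 0.14], "grip": 0.085},
    {"dp": [0, 0, 0], "delta_rot": [0, 0, 0.14], "grip": 0.085},
    {"dp": [0, 0, 0], "delta_rot": [0, 0, 0.14], "grip": 0.085},
    {"dp": [0, 0, 0], "delta_rot": [0, 0, 0], "grip": 0.085},
    {"dp": [0, 0, 0], "delta_rot": [0, 0, 0], "grip": 0.085},
  ],
)

```text
t: 3.65
position: [0.5361, -0.0619, 0.245]
tcp_rot: [0.0, 1.0, 0.006, 0.0]
ft_force: [-0.3, -0.5, 0.4]
opening: 0.0853
grasp_force: 0.0
```

```bash
python3 - <<'E'
from h import *
st()
c=save("wrist","w1.png")
for q in["dust_cap","bore_mouth","drive","run_lever_tip","tile","rotor_handle","rotor","rotor_key"]:
    print(q,[(round(d["score"],2),np.round(px(d)).astype(int).tolist(),np.round(onz(c,px(d),0.075 if q in("dust_cap","bore_mouth") else 0.087 if q=="rotor_handle" else .1 if q=="run_lever_tip" else .005 if q[:5]=="rotor" else 0),3)[:2].tolist()) for d in tip_of("wrist",q)[:4]])
E
```

```text
t 3.65 p [ 0.5361 -0.0619  0.245 ] x [1.    0.013 0.   ] y [ 0.013 -1.     0.   ] z [ 0. -0. -1.] F [-0.3 -0.5  0.4] op 0.0853 g 0.0 q6 1.39
dust_cap [(0.94, [480, 225], [0.48, -0.259]), (0.92, [239, 102], [0.624, 0.036]), (0.71, [166, 149], [0.571, 0.126]), (0.71, [540, 205], [0.508, -0.329])]
bore_mouth []
drive [(0.57, [255, 103], [0.625, 0.036])]
run_lever_tip [(0.96, [259, 219], [0.495, 0.016])]
tile [(0.59, [108, 85], [0.646, 0.232])]
rotor_handle [(0.85, [402, 218], [0.492, -0.155]), (0.47, [84, 154], [0.566, 0.214])]
rotor [(0.66, [393, 203], [0.486, -0.163])]
rotor_key [(0.72, [388, 208], [0.479, -0.157]), (0.37, [263, 219], [0.458, 0.034])]
```

View pics/w1.png

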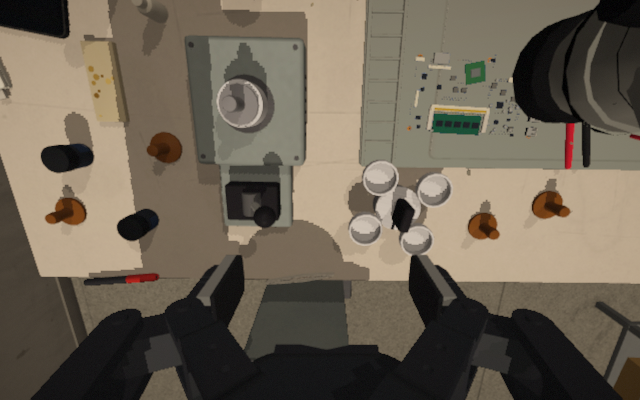

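Request:
step_arm(
  plan=[
    {"dp": [0.03, -0.033, 0], "delta_rot": [0, 0, 0.013], "grip": 0.085},
    {"dp": [0.03, -0.033, 0], "delta_rot": [0, 0, 0], "grip": 0.085},
    {"dp": [0.027, -0.033, 0], "delta_rot": [0, 0, 0], "grip": 0.085},
    {"dp": [0, 0, 0.04], "delta_rot": [0, 0, 0], "grip": 0.06},
    {"dp": [0, 0, 0.04], "delta_rot": [0, 0, 0], "grip": 0.06},
  ],
)

```text
t: 4.6
position: [0.6246, 0.0387, 0.1646]
tcp_rot: [-0.0, 1.0, -0.001, 0.001]
ft_force: [-0.1, -0.7, -0.8]
opening: 0.0602
grasp_force: 0.0
```

```bash
python3 - <<'E'
from h import *
st()
c=save("wrist","w2.png")
for q in["dust_cap","bore_mouth","drive","run_lever_tip","tile","jar1"]:
    print(q,[(round(d["score"],2),np.round(px(d)).astype(int).tolist(),np.round(onz(c,px(d),0.075 if q in("dust_cap","bore_mouth") else .1 if q=="run_lever_tip" else 0),3)[:2].tolist()) for d in tip_of("wrist",q)[:4]])
E
```

```text
t 4.6 p [0.6246 0.0387 0.1646] x [ 1.    -0.002  0.003] y [-0.002 -1.    -0.   ] z [ 0.003  0.    -1.   ] F [-0.1 -0.7 -0.8] op 0.0602 g 0.0 q6 1.59
dust_cap [(0.71, [329, 200], [0.624, 0.036]), (0.66, [112, 294], [0.521, 0.264]), (0.63, [225, 230], [0.593, 0.137]), (0.56, [578, 301], [0.511, -0.229])]
bore_mouth [(0.57, [31, 152], [0.67, 0.303])]
drive [(0.68, [330, 181], [0.625, 0.034])]
run_lever_tip [(0.92, [352, 333], [0.493, 0.013]), (0.48, [471, 291], [0.541, -0.099])]
tile [(0.93, [160, 163], [0.647, 0.233])]
jar1 [(0.91, [127, 239], [0.55, 0.291]), (0.71, [201, 299], [0.461, 0.21]), (0.63, [471, 263], [0.515, -0.15]), (0.35, [337, 44], [0.771, 0.027])]
```

Request:
step_arm(
  plan=[
    {"dp": [0, 0.002, 0.04], "delta_rot": [0, 0, 0], "grip": 0.06},
    {"dp": [0, 0, 0.037], "delta_rot": [0, 0, 0], "grip": 0.06},
    {"dp": [0, 0, 0], "delta_rot": [0, 0, 0], "grip": 0.04},
    {"dp": [0, 0, 0], "delta_rot": [0, 0, 0], "grip": 0.02},
    {"dp": [0, 0, 0], "delta_rot": [0, 0, 0], "grip": 0.005},
  ],
  newtons=30,
)

```text
t: 5.45
position: [0.6248, 0.0354, 0.0906]
tcp_rot: [-0.0, 1.0, -0.002, 0.002]
ft_force: [0.0, -0.6, 0.5]
opening: 0.0166
grasp_force: 0.0
```

Request:
step_arm(
  plan=[
    {"dp": [0, 0, 0], "delta_rot": [0, 0, 0], "grip": 0.005},
    {"dp": [0, 0, 0], "delta_rot": [0, 0, 0], "grip": 0.005},
    {"dp": [0, 0, 0], "delta_rot": [0, 0, 0], "grip": 0.005},
    {"dp": [0, 0, -0.01], "delta_rot": [0, 0, 0], "grip": 0.005},
    {"dp": [0, 0, -0.03], "delta_rot": [0, 0, 0], "grip": 0.005},
  ],
)

```text
t: 5.95
position: [0.6214, 0.0354, 0.1268]
tcp_rot: [0.0, 1.0, -0.002, -0.002]
ft_force: [0.7, 0.6, 0.8]
opening: 0.0051
grasp_force: 0.0
```

```bash
python3 - <<'E'
from h import *
st()
c=save("wrist","w3.png")
for q in["dust_cap","bore_mouth"]:
    print(q,[(round(d["score"],2),np.round(px(d)).astype(int).tolist(),np.round(onz(c,px(d),0.075),3)[:2].tolist()) for d in tip_of("wrist",q)[:4]])
S=save("side","s3.png",(220,140,420,290),4)
print([(round(d["score"],2),np.round(px(d))) for d in tip_of("side","dust_cap")])
E
```

```text
t 5.95 p [0.6214 0.0354 0.1268] x [ 1.    -0.004 -0.004] y [-0.004 -1.     0.   ] z [-0.004 -0.    -1.   ] F [0.7 0.6 0.8] op 0.0051 g 0.0 q6 1.58
dust_cap [(0.87, [210, 242], [0.595, 0.133]), (0.64, [327, 211], [0.622, 0.035]), (0.57, [597, 319], [0.514, -0.216]), (0.55, [88, 306], [0.532, 0.253])]
bore_mouth []
[(0.8, array([345., 329.])), (0.63, array([376., 202.])), (0.53, array([313., 279.])), (0.49, array([298., 219.])), (0.41, array([368., 193.]))]
```

View pics/w3.png

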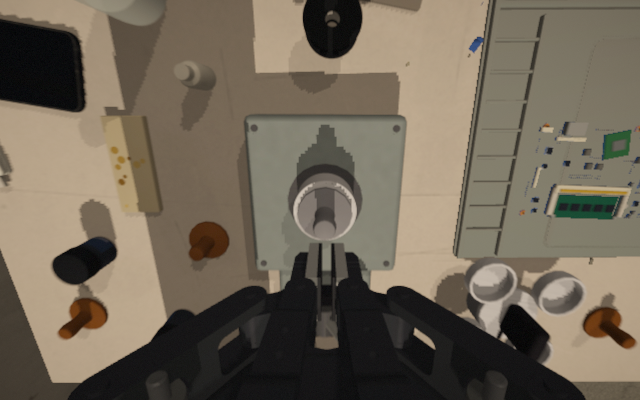

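View pics/s3.png

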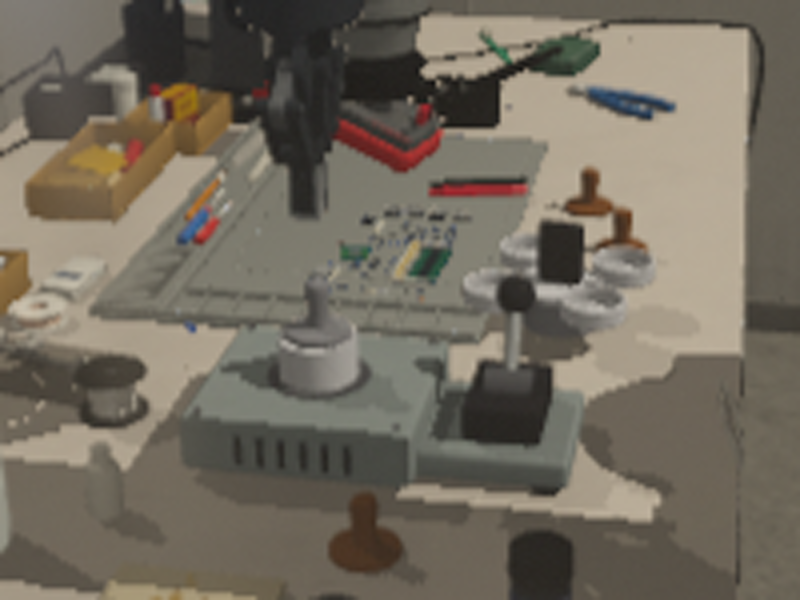

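```bash
python3 - <<'E'
from h import *
S=cam("side");w=cam("wrist");T=cam("top")
for X in [(.622,.036,.075),(.622,.036,.113),(.612,.036,.113),(.6214,.0354,.127)]: print(X,[np.round(proj(c,X),1) for c in(S,w,T)])
im=cv2.imread("pics/w3.png")[170:290,265:385];im2=cv2.imread("pics/s3.png")[220:420,240:400]
cv2.imwrite("pics/z3.png",np.hstack([cv2.resize(im,(400,400)),cv2.resize(im2,(320,400))]))
E
```

```text
(0.622, 0.036, 0.075) [array([298.6, 222.9]), array([325., 213.]), array([302.2, 190.3])]
(0.622, 0.036, 0.113) [array([298.1, 209.5]), array([324.8, 231.1]), array([302. , 189.2])]
(0.612, 0.036, 0.113) [array([301.9, 209.8]), array([324.9, 244.2]), array([301.9, 192.2])]
(0.6214, 0.0354, 0.127) [array([298.2, 204.4]), array([325.7, 240.5]), array([302.1, 188.9])]
```

View pics/z3.png

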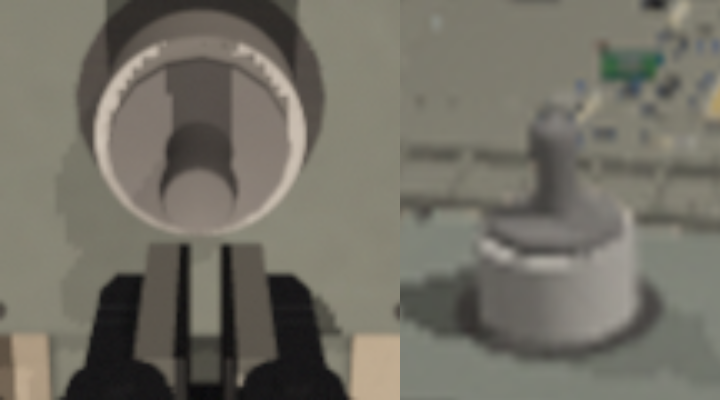

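The pads visibly end about 28 mm above where the reported TCP projects (side (296,194) against a predicted (298,204), and the wrist view agrees). So they closed above the knob. I'll go lower in stages.

Request:
step_arm(
  plan=[
    {"dp": [0, 0, 0], "delta_rot": [0, 0, 0], "grip": 0.05},
    {"dp": [0, 0, 0], "delta_rot": [0, 0, 0], "grip": 0.05},
    {"dp": [0.001, 0, 0.03], "delta_rot": [0, 0, 0], "grip": 0.05},
    {"dp": [0, 0, 0.03], "delta_rot": [0, 0, 0], "grip": 0.05},
    {"dp": [0, 0, 0], "delta_rot": [0, 0, 0], "grip": 0.05},
  ],
)

```text
t: 6.7
position: [0.6213, 0.0353, 0.0643]
tcp_rot: [0.0, 1.0, -0.002, -0.003]
ft_force: [-0.4, 0.3, -0.6]
opening: 0.0499
grasp_force: 0.0
```

Request:
step_arm(
  plan=[
    {"dp": [0, 0, 0], "delta_rot": [0, 0, 0], "grip": 0.005},
    {"dp": [0, 0, 0], "delta_rot": [0, 0, 0], "grip": 0.005},
    {"dp": [0, 0, 0], "delta_rot": [0, 0, 0], "grip": 0.005},
    {"dp": [0, 0, 0], "delta_rot": [0, 0, 0], "grip": 0.005},
    {"dp": [0, 0, 0], "delta_rot": [0, 0, 0], "grip": 0.005},
  ],
)

```text
t: 7.2
position: [0.6252, 0.0354, 0.0695]
tcp_rot: [-0.0, 1.0, -0.002, 0.001]
ft_force: [-0.9, -0.9, 8.0]
opening: 0.0143
grasp_force: 29.6
```

```bash
python3 - <<'E'
from h import *
st()
S=save("side","s4.png",(240,170,360,260),6)
for z in(.09,.1,.11,.12,.13,.14,.15,.16): print(z,proj(S,(.6214,.0354,z)).round(1))
E
```

```text
t 7.2 p [0.6252 0.0354 0.0695] x [ 1.    -0.004  0.002] y [-0.004 -1.    -0.   ] z [ 0.002  0.    -1.   ] F [-0.9 -0.9  8. ] op 0.0143 g 29.6 q6 1.58
0.09 [298.7 217.6]
0.1 [298.6 214. ]
0.11 [298.4 210.5]
0.12 [298.3 206.9]
0.13 [298.1 203.3]
0.14 [298.  199.7]
0.15 [297.8 196. ]
0.16 [297.7 192.3]
```

View pics/s4.png

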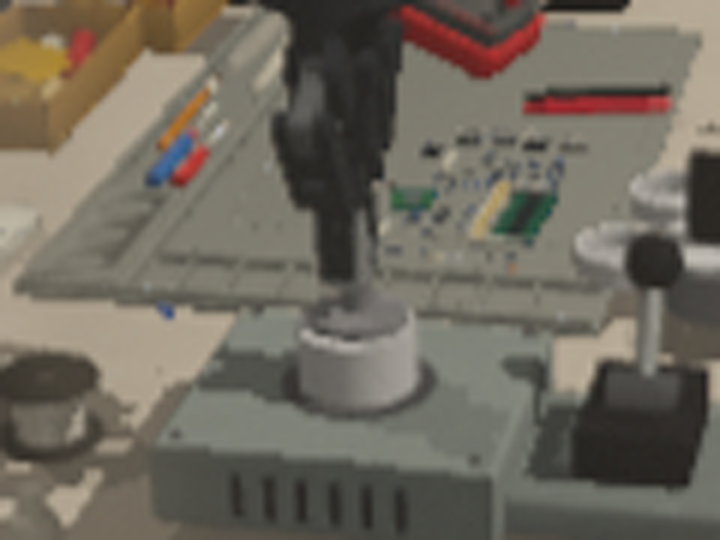

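Request:
step_arm(
  plan=[
    {"dp": [0, 0, -0.01], "delta_rot": [0, 0, 0], "grip": 0.005},
    {"dp": [0, 0, -0.03], "delta_rot": [0, 0, 0], "grip": 0.005},
    {"dp": [0, 0, -0.03], "delta_rot": [0, 0, 0], "grip": 0.005},
    {"dp": [0.006, -0.02, 0], "delta_rot": [0, 0, 0], "grip": 0.005},
    {"dp": [0.006, -0.03, 0], "delta_rot": [0, 0, 0], "grip": 0.005},
  ],
)

```text
t: 7.75
position: [0.6375, 0.0847, 0.1405]
tcp_rot: [-0.0, 1.0, -0.003, 0.002]
ft_force: [0.6, 0.6, -1.1]
opening: 0.0144
grasp_force: 29.3
```

Request:
step_arm(
  plan=[
    {"dp": [0.006, -0.04, 0], "delta_rot": [0, 0, 0], "grip": 0.005},
    {"dp": [0.006, -0.04, 0], "delta_rot": [0, 0, 0], "grip": 0.005},
    {"dp": [0, -0.04, 0], "delta_rot": [0, 0, 0], "grip": 0.005},
    {"dp": [0, -0.029, 0], "delta_rot": [0, 0, 0], "grip": 0.005},
    {"dp": [0, 0, 0], "delta_rot": [0, 0, 0], "grip": 0.005},
  ],
)

```text
t: 8.25
position: [0.6489, 0.2382, 0.139]
tcp_rot: [-0.001, 1.0, -0.001, 0.001]
ft_force: [1.3, -0.8, 0.2]
opening: 0.0147
grasp_force: 29.3
```

```bash
python3 - <<'E'
from h import *
st()
c=save("wrist","w5.png")
for q,z in[("dust_cap",.14),("tile",.0)]:
    print(q,[(round(d["score"],2),np.round(px(d)).astype(int).tolist(),np.round(onz(c,px(d),z),3)[:2].tolist()) for d in tip_of("wrist",q)[:4]])
print(proj(c,(.649,.234,.009)))
E
```

```text
t 8.25 p [0.6489 0.2382 0.139 ] x [ 1.    -0.001  0.001] y [-0.001 -1.    -0.001] z [ 0.001  0.001 -1.   ] F [ 1.3 -0.8  0.2] op 0.0147 g 29.3 q6 1.88
dust_cap [(0.91, [327, 247], [0.643, 0.237]), (0.75, [385, 258], [0.636, 0.199]), (0.42, [537, 68], [0.749, 0.125])]
tile [(0.71, [333, 189], [0.645, 0.23])]
[329.79035298 188.26129133]
```

View pics/w5.png

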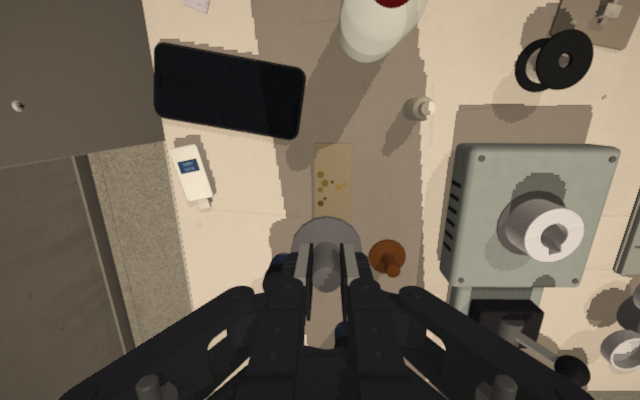

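Request:
step_arm(
  plan=[
    {"dp": [0, 0.005, 0.04], "delta_rot": [0, 0, 0], "grip": 0.005},
    {"dp": [0, 0, 0.04], "delta_rot": [0, 0, 0], "grip": 0.005},
    {"dp": [0, 0, 0.04], "delta_rot": [0, 0, 0], "grip": 0.005},
    {"dp": [0, 0, 0.01], "delta_rot": [0, 0, 0], "grip": 0.005},
    {"dp": [0, 0, 0], "delta_rot": [0, 0, 0], "grip": 0.005},
  ],
)

```text
t: 8.9
position: [0.6482, 0.228, 0.0071]
tcp_rot: [0.0, 1.0, -0.003, -0.001]
ft_force: [0.1, -0.5, -0.2]
opening: 0.0144
grasp_force: 29.3
```

Request:
step_arm(
  plan=[
    {"dp": [0, 0, 0.003], "delta_rot": [0, 0, 0], "grip": 0.005},
    {"dp": [0, 0, 0.002], "delta_rot": [0, 0, 0], "grip": 0.005},
    {"dp": [0, 0, 0.0], "delta_rot": [0, 0, 0], "grip": 0.005},
  ],
)

```text
t: 9.2
position: [0.6499, 0.2295, 0.0044]
tcp_rot: [-0.0, 1.0, -0.002, 0.001]
ft_force: [0.1, 0.4, -0.6]
opening: 0.0144
grasp_force: 29.3
```

Request:
step_arm(
  plan=[
    {"dp": [0, 0, 0.003], "delta_rot": [0, 0, 0], "grip": 0.005},
    {"dp": [0, 0, 0.0], "delta_rot": [0, 0, 0], "grip": 0.005},
  ],
)

```text
t: 9.4
position: [0.6503, 0.2296, 0.0019]
tcp_rot: [-0.0, 1.0, -0.002, 0.001]
ft_force: [-1.2, -2.0, 14.6]
opening: 0.0148
grasp_force: 31.9
```

Request:
step_arm(
  plan=[
    {"dp": [0, 0, 0.002], "delta_rot": [0, 0, 0], "grip": 0.005},
    {"dp": [0, 0, 0.0], "delta_rot": [0, 0, 0], "grip": 0.005},
  ],
)

```text
t: 9.6
position: [0.6512, 0.2297, 0.0006]
tcp_rot: [-0.0, 1.0, -0.002, 0.002]
ft_force: [-0.7, -2.9, 20.1]
opening: 0.0145
grasp_force: 34.1
```

Request:
step_arm(
  plan=[
    {"dp": [0, 0, -0.003], "delta_rot": [0, 0, 0], "grip": 0.02},
    {"dp": [0, 0, 0], "delta_rot": [0, 0, 0], "grip": 0.05},
    {"dp": [0, 0, 0], "delta_rot": [0, 0, 0], "grip": 0.05},
    {"dp": [0, 0, -0.05], "delta_rot": [0, 0, 0], "grip": 0.05},
    {"dp": [0, 0, -0.05], "delta_rot": [0, 0, 0], "grip": 0.07},
  ],
)

```text
t: 10.1
position: [0.6474, 0.2289, 0.1003]
tcp_rot: [0.001, 1.0, -0.002, -0.002]
ft_force: [0.8, 0.6, 0.6]
opening: 0.0631
grasp_force: 0.0
```

Request:
step_arm(
  plan=[
    {"dp": [0, 0, -0.05], "delta_rot": [0, 0, 0], "grip": 0.08},
    {"dp": [-0.015, 0.045, -0.02], "delta_rot": [0, 0, 0], "grip": 0.08},
    {"dp": [-0.015, 0.045, 0], "delta_rot": [0, 0, 0], "grip": 0.08},
    {"dp": [-0.015, 0.045, 0], "delta_rot": [0, 0, 0], "grip": 0.08},
    {"dp": [-0.015, 0.045, 0], "delta_rot": [0, 0, 0], "grip": 0.08},
  ],
)

```text
t: 10.6
position: [0.5877, 0.0495, 0.1705]
tcp_rot: [0.0, 1.0, -0.002, 0.0]
ft_force: [0.7, 1.2, -0.4]
opening: 0.0802
grasp_force: 0.0
```

Request:
step_arm(
  plan=[
    {"dp": [0, 0.01, 0], "delta_rot": [0, 0, 0], "grip": 0.08},
    {"dp": [0, 0, 0], "delta_rot": [0, 0, 0], "grip": 0.08},
    {"dp": [0, 0, 0], "delta_rot": [0, 0, 0], "grip": 0.08},
  ],
)

```text
t: 10.9
position: [0.589, 0.0413, 0.1704]
tcp_rot: [-0.0, 1.0, -0.002, 0.0]
ft_force: [-0.2, 0.5, 0.3]
opening: 0.0801
grasp_force: 0.0
```

```bash
python3 - <<'E'
from h import *
st()
c=save("wrist","w6.png")
for q,z in[("bore_mouth",.075),("drive",0),("dust_cap",.009),("run_lever_tip",.1),("rotor_handle",.065),("rotor",.005),("cup0",.03)]:
    print(q,[(round(d["score"],2),np.round(px(d)).astype(int).tolist(),np.round(onz(c,px(d),z),3)[:2].tolist()) for d in tip_of("wrist",q)[:5]])
p=proj(c,(.622,.037,.075));print(p)
im=cv2.imread("pics/w6.png");x,y=int(p[0]),int(p[1])
a=im[max(0,y-40):y+40,x-40:x+40]
q=proj(c,(.487,-.155,.05)).astype(int);print(x-40,max(0,y-40),q,a.shape)
b=im[q[1]-60:q[1]+60,q[0]-60:q[0]+60]
cv2.imwrite("pics/z6.png",np.hstack([cv2.resize(a,(400,400),interpolation=cv2.INTER_CUBIC),cv2.resize(b,(400,400),interpolation=cv2.INTER_CUBIC)]))
E
```

```text
t 10.9 p [0.589  0.0413 0.1704] x [ 1.    -0.005  0.   ] y [-0.005 -1.    -0.   ] z [ 0.  0. -1.] F [-0.2  0.5  0.3] op 0.0801 g 0.0 q6 1.59
bore_mouth []
drive []
dust_cap [(0.85, [585, 279], [0.455, -0.3]), (0.84, [160, 130], [0.649, 0.227]), (0.66, [115, 269], [0.473, 0.317]), (0.66, [198, 275], [0.465, 0.21]), (0.65, [225, 202], [0.564, 0.163])]
run_lever_tip [(0.96, [359, 297], [0.495, 0.009])]
rotor_handle [(0.7, [509, 280], [0.49, -0.16])]
rotor [(0.84, [481, 260], [0.481, -0.161])]
cup0 [(0.83, [537, 246], [0.513, -0.21]), (0.77, [477, 235], [0.529, -0.136]), (0.7, [449, 288], [0.456, -0.113]), (0.62, [512, 301], [0.437, -0.195])]
[330.22652209 163.15976269]
290 123 [496 275] (80, 80, 3)
```

View pics/z6.png

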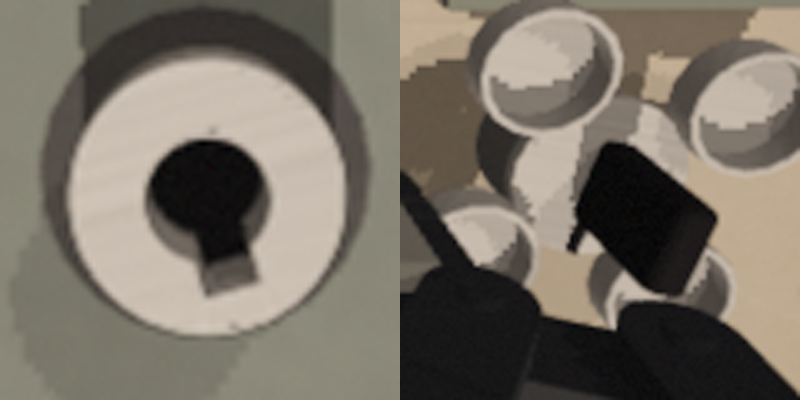

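```bash
python3 - <<'E'
from h import *
c=cam("wrist")
z=lambda u,v,x0,y0,s,z:onz(c,(x0+u/s,y0+v/s),z)
C=z(207,193,290,123,5,.075);k=z(233,288,290,123,5,.075);print("socket",C.round(4),"key",k.round(4),np.degrees(np.arctan2(*(k-C)[1::-1])),np.hypot(*(k-C)[:2]))
s=400/120
P=z(175,240,436,215,s,.033);ctr=np.array([.4838,-.1635]);print("pointer",P.round(4),np.degrees(np.arctan2(*(P[:2]-ctr)[::-1])))
# cup rims
for u,v in[(150,70),(370,125)]: print(z(u,v,436,215,s,.042).round(4))
print(proj(c,(.4838,-.1635,.033)))
E
```

```text
socket [0.623 0.036 0.075] key [0.605 0.031 0.075] -164.69769518231817 0.01869014305893448
pointer [ 0.4597 -0.1594  0.033 ] 170.2508291814778
[ 0.5325 -0.1339  0.042 ]
[ 0.5114 -0.2133  0.042 ]
[495.21552781 269.79164967]
```

Request:
step_arm(
  plan=[
    {"dp": [0, 0, -0.03], "delta_rot": [0, 0, -0.146], "grip": 0.06},
    {"dp": [0, 0, 0], "delta_rot": [0, 0, -0.146], "grip": 0.06},
    {"dp": [0, 0, 0], "delta_rot": [0, 0, -0.146], "grip": 0.06},
    {"dp": [0, 0, 0], "delta_rot": [0, 0, -0.146], "grip": 0.06},
    {"dp": [0, 0, 0], "delta_rot": [0, 0, -0.146], "grip": 0.06},
  ],
)

```text
t: 11.8
position: [0.5886, 0.041, 0.2005]
tcp_rot: [0.0, 0.934, 0.358, 0.0]
ft_force: [-0.2, -1.0, 0.0]
opening: 0.0595
grasp_force: 0.0
```

Request:
step_arm(
  plan=[
    {"dp": [0, 0, 0], "delta_rot": [0, 0, -0.146], "grip": 0.06},
    {"dp": [0, 0, 0], "delta_rot": [0, 0, -0.146], "grip": 0.06},
    {"dp": [0, 0, 0], "delta_rot": [0, 0, -0.146], "grip": 0.06},
    {"dp": [0, 0, 0], "delta_rot": [0, 0, -0.146], "grip": 0.06},
    {"dp": [0, 0, 0], "delta_rot": [0, 0, -0.146], "grip": 0.06},
  ],
)

```text
t: 12.3
position: [0.5886, 0.041, 0.2004]
tcp_rot: [-0.0, 0.744, 0.668, 0.0]
ft_force: [0.7, -0.1, 0.5]
opening: 0.0603
grasp_force: 0.0
```

Request:
step_arm(
  plan=[
    {"dp": [0, 0, 0], "delta_rot": [0, 0, -0.146], "grip": 0.06},
    {"dp": [0, 0, 0], "delta_rot": [0, 0, -0.146], "grip": 0.06},
    {"dp": [0, 0, 0], "delta_rot": [0, 0, -0.146], "grip": 0.06},
    {"dp": [0, 0, 0], "delta_rot": [0, 0, -0.146], "grip": 0.06},
    {"dp": [0, 0, 0], "delta_rot": [0, 0, -0.146], "grip": 0.06},
  ],
)

```text
t: 12.8
position: [0.5886, 0.041, 0.2004]
tcp_rot: [-0.0, 0.457, 0.889, 0.0]
ft_force: [-0.1, 0.3, -0.4]
opening: 0.0599
grasp_force: 0.0
```

Request:
step_arm(
  plan=[
    {"dp": [0, 0, 0], "delta_rot": [0, 0, -0.146], "grip": 0.06},
    {"dp": [0, 0, 0], "delta_rot": [0, 0, -0.146], "grip": 0.06},
    {"dp": [0, 0, 0], "delta_rot": [0, 0, -0.146], "grip": 0.06},
    {"dp": [0, 0, 0], "delta_rot": [0, 0, -0.146], "grip": 0.06},
    {"dp": [0, 0, 0], "delta_rot": [0, 0, -0.137], "grip": 0.06},
  ],
)

```text
t: 13.3
position: [0.5886, 0.041, 0.2004]
tcp_rot: [-0.0, 0.114, 0.993, 0.0]
ft_force: [-0.7, -0.4, -0.7]
opening: 0.06
grasp_force: 0.0
```

```bash
cat >> h.py <<'E'
def go(o,r,X):
    d=r.as_matrix().T@(np.array(X)-o["position"]); print("go",np.round(d,4)); return d
E
python3 - <<'E'
from h import *
o,r=st(); go(o,r,(.484,-.162,.2))
E
```

```text
t 13.3 p [0.5886 0.041  0.2004] x [-0.974  0.227  0.   ] y [ 0.227  0.974 -0.   ] z [-0.  0. -1.] F [-0.7 -0.4 -0.7] op 0.06 g 0.0 q6 -1.32
go [ 0.0559 -0.2214  0.0004]
```

Request:
step_arm(
  plan=[
    {"dp": [0.011, -0.044, 0], "delta_rot": [0, 0, 0], "grip": 0.06},
    {"dp": [0.011, -0.044, 0], "delta_rot": [0, 0, 0], "grip": 0.06},
    {"dp": [0.011, -0.044, 0], "delta_rot": [0, 0, 0], "grip": 0.06},
    {"dp": [0.011, -0.044, 0], "delta_rot": [0, 0, 0], "grip": 0.06},
    {"dp": [0.011, -0.044, 0], "delta_rot": [0, 0, 0], "grip": 0.06},
  ],
)

```text
t: 13.8
position: [0.4831, -0.1615, 0.2005]
tcp_rot: [0.0, 0.117, 0.993, -0.0]
ft_force: [0.0, -0.5, 0.4]
opening: 0.0599
grasp_force: 0.0
```

Request:
step_arm(
  plan=[
    {"dp": [0, 0, 0.03], "delta_rot": [0, 0, 0], "grip": 0.06},
    {"dp": [0, 0, 0], "delta_rot": [0, 0, 0], "grip": 0.06},
    {"dp": [0, 0, 0], "delta_rot": [0, 0, 0], "grip": 0.06},
  ],
)

```text
t: 14.1
position: [0.4838, -0.1599, 0.1705]
tcp_rot: [-0.001, 0.117, 0.993, 0.0]
ft_force: [0.9, 0.6, 1.0]
opening: 0.06
grasp_force: 0.0
```

```bash
python3 - <<'E'
from h import *
o,r=st()
c=save("wrist","w7.png")
for q,z in[("rotor_handle",.065),("rotor",.005),("rotor_key",.005),("cup0",.03)]:
    print(q,[(round(d["score"],2),np.round(px(d)).astype(int).tolist(),np.round(onz(c,px(d),z),3)[:2].tolist()) for d in tip_of("wrist",q)[:5]])
E
```

```text
t 14.1 p [ 0.4838 -0.1599  0.1705] x [-0.973  0.233  0.001] y [0.233 0.973 0.   ] z [-0.001  0.001 -1.   ] F [0.9 0.6 1. ] op 0.06 g 0.0 q6 -1.71
rotor_handle [(0.74, [324, 200], [0.489, -0.164]), (0.25, [295, 223], [0.506, -0.199])]
rotor [(0.59, [323, 183], [0.486, -0.165])]
rotor_key [(0.66, [319, 174], [0.474, -0.167])]
cup0 [(0.86, [357, 151], [0.455, -0.119]), (0.8, [292, 226], [0.522, -0.21]), (0.77, [358, 220], [0.533, -0.134]), (0.75, [291, 154], [0.442, -0.189])]
```

View pics/w7.png

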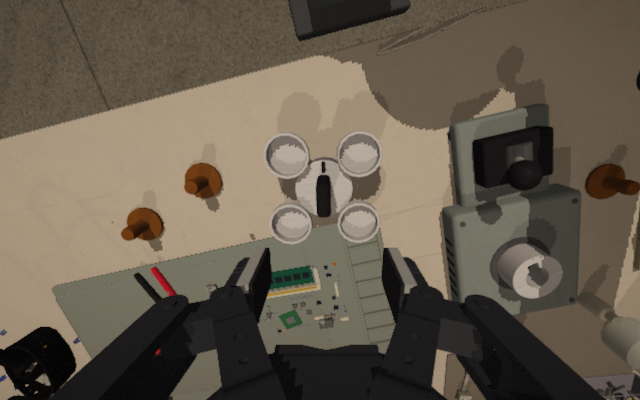

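Request:
step_arm(
  plan=[
    {"dp": [-0.004, -0.003, 0.04], "delta_rot": [0, 0, 0], "grip": 0.045},
    {"dp": [0, 0, 0.04], "delta_rot": [0, 0, 0], "grip": 0.045},
    {"dp": [0, 0, 0.04], "delta_rot": [0, 0, 0], "grip": 0.045},
    {"dp": [0, 0, 0.025], "delta_rot": [0, 0, 0], "grip": 0.045},
    {"dp": [0, 0, 0], "delta_rot": [0, 0, 0], "grip": 0.045},
  ],
)

```text
t: 14.85
position: [0.4856, -0.1631, 0.0231]
tcp_rot: [-0.002, 0.117, 0.993, 0.001]
ft_force: [-0.0, -0.1, 0.7]
opening: 0.0449
grasp_force: 0.0
```

Request:
step_arm(
  plan=[
    {"dp": [0, 0, 0], "delta_rot": [0, 0, 0], "grip": 0.03},
    {"dp": [0, 0, 0], "delta_rot": [0, 0, 0], "grip": 0.02},
    {"dp": [0, 0, 0], "delta_rot": [0, 0, 0], "grip": 0.005},
    {"dp": [0, 0, 0], "delta_rot": [0, 0, 0], "grip": 0.005},
    {"dp": [0, 0, 0], "delta_rot": [0, 0, 0], "grip": 0.005},
  ],
  newtons=60,
)

```text
t: 15.35
position: [0.4884, -0.1646, 0.0271]
tcp_rot: [0.001, 0.117, 0.993, -0.0]
ft_force: [0.6, 2.3, 5.5]
opening: 0.0127
grasp_force: 58.3
```

Request:
step_arm(
  plan=[
    {"dp": [0, 0, -0.01], "delta_rot": [0, 0, 0], "grip": 0.005},
    {"dp": [0, 0, -0.02], "delta_rot": [0, 0, 0], "grip": 0.005},
    {"dp": [0, 0, -0.02], "delta_rot": [0, 0, 0], "grip": 0.005},
    {"dp": [0.018, 0.03, -0.005], "delta_rot": [0, 0, 0], "grip": 0.005},
    {"dp": [0.018, 0.033, -0.005], "delta_rot": [0, 0, 0], "grip": 0.005},
  ],
)

```text
t: 15.85
position: [0.4673, -0.0947, 0.0873]
tcp_rot: [0.001, 0.118, 0.993, -0.0]
ft_force: [0.7, 0.8, -4.3]
opening: 0.0132
grasp_force: 59.3
```

Request:
step_arm(
  plan=[
    {"dp": [0, 0, -0.03], "delta_rot": [0, 0, -0.125], "grip": 0.005},
    {"dp": [0, 0, -0.03], "delta_rot": [0, 0, -0.125], "grip": 0.005},
    {"dp": [0, 0, -0.01], "delta_rot": [0, 0, -0.125], "grip": 0.005},
    {"dp": [0, 0, 0], "delta_rot": [0, 0, -0.125], "grip": 0.005},
    {"dp": [0, 0, 0], "delta_rot": [0, 0, 0], "grip": 0.005},
  ],
)

```text
t: 16.35
position: [0.4671, -0.0946, 0.157]
tcp_rot: [0.001, -0.133, 0.991, -0.0]
ft_force: [0.0, 0.1, -5.2]
opening: 0.0128
grasp_force: 60.5
```

```bash
python3 - <<'E'
from h import *
o,r=st(); go(o,r,(.623,.036,o["position"][2]))
c=save("wrist","w8.png")
for q,z in[("rotor_handle",.17),("rotor",.11),("rotor_key",.110),("cup0",.135),("bore_mouth",.075)]:
    print(q,[(round(d["score"],2),np.round(px(d)).astype(int).tolist(),np.round(onz(c,px(d),z),3)[:2].tolist()) for d in tip_of("wrist",q)[:5]])
E
```

```text
t 16.35 p [ 0.4671 -0.0946  0.157 ] x [-0.964 -0.265 -0.002] y [-0.265  0.964 -0.001] z [ 0.002 -0.001 -1.   ] F [ 0.   0.1 -5.2] op 0.0128 g 60.5 q6 -2.1
go [-0.1849  0.0846  0.0002]
rotor_handle [(0.85, [327, 262], [0.477, -0.092]), (0.64, [387, 285], [0.483, -0.051]), (0.52, [325, 226], [0.454, -0.099])]
rotor [(0.7, [327, 224], [0.476, -0.092])]
rotor_key [(0.62, [324, 204], [0.46, -0.099])]
cup0 [(0.85, [382, 285], [0.504, -0.04]), (0.79, [265, 178], [0.445, -0.144]), (0.63, [386, 178], [0.423, -0.065]), (0.61, [271, 291], [0.531, -0.122]), (0.35, [323, 206], [0.454, -0.101])]
bore_mouth [(0.61, [388, 177], [0.432, -0.048])]
```

View pics/w8.png

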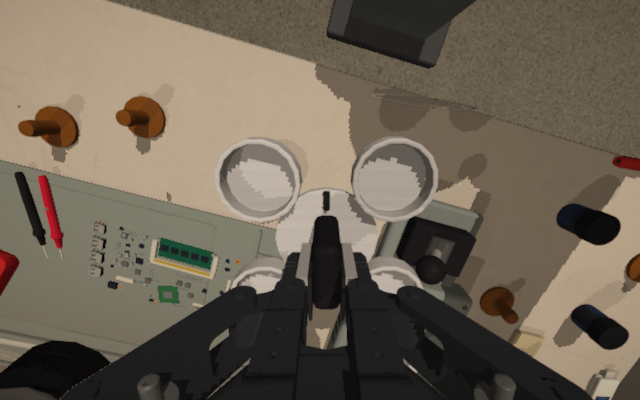

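Request:
step_arm(
  plan=[
    {"dp": [-0.037, 0.017, 0], "delta_rot": [0, 0, 0], "grip": 0.005},
    {"dp": [-0.037, 0.017, 0], "delta_rot": [0, 0, 0], "grip": 0.005},
    {"dp": [-0.037, 0.017, 0], "delta_rot": [0, 0, 0], "grip": 0.005},
    {"dp": [-0.037, 0.017, 0], "delta_rot": [0, 0, 0], "grip": 0.005},
    {"dp": [-0.037, 0.017, 0], "delta_rot": [0, 0, 0], "grip": 0.005},
  ],
)

```text
t: 17.15
position: [0.6239, 0.0372, 0.1549]
tcp_rot: [-0.0, -0.132, 0.991, 0.0]
ft_force: [-0.2, -1.3, -3.8]
opening: 0.0129
grasp_force: 60.5
```

Request:
step_arm(
  plan=[
    {"dp": [0, 0, 0], "delta_rot": [0, 0, 0], "grip": 0.005},
    {"dp": [0, 0, 0.03], "delta_rot": [0, 0, 0], "grip": 0.005},
    {"dp": [0, 0, 0.02], "delta_rot": [0, 0, 0], "grip": 0.005},
    {"dp": [0, 0, 0.0], "delta_rot": [0, 0, 0], "grip": 0.005},
  ],
)

```text
t: 17.55
position: [0.6206, 0.0359, 0.1024]
tcp_rot: [-0.003, -0.132, 0.991, 0.0]
ft_force: [-0.4, -0.3, -4.3]
opening: 0.0131
grasp_force: 60.2
```

```bash
python3 - <<'E'
from h import *
o,r=st(); go(o,r,(.6235,.0365,o["position"][2]))
S=save("side","s9.png",(240,160,360,250),6)
print([ (z,proj(S,(.623,.036,z)).round(1)) for z in(.075,.1)])
E
```

```text
t 17.55 p [0.6206 0.0359 0.1024] x [-0.965 -0.261  0.005] y [-0.261  0.965  0.001] z [-0.006 -0.    -1.   ] F [-0.4 -0.3 -4.3] op 0.0131 g 60.2 q6 -1.83
go [-0.003  -0.0002 -0.    ]
[(0.075, array([298.3, 222.9])), (0.1, array([297.9, 214.1]))]
```

View pics/s9.png

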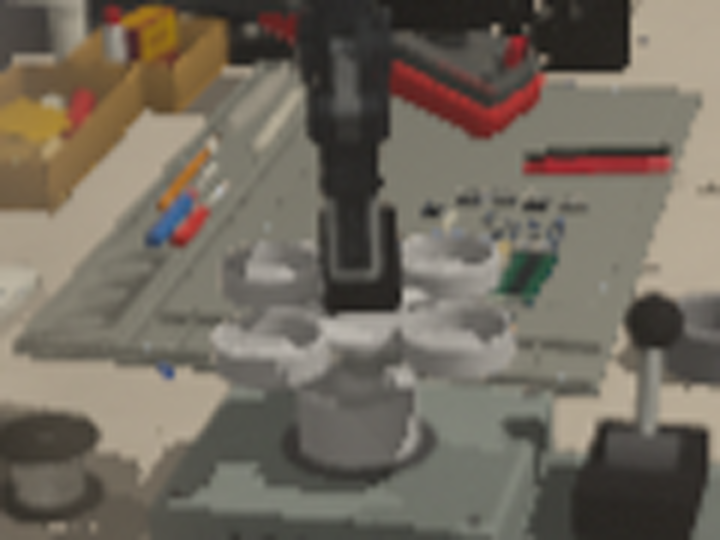

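Request:
step_arm(
  plan=[
    {"dp": [-0.001, 0, 0.003], "delta_rot": [0, 0, 0], "grip": 0.005},
    {"dp": [0, 0, 0.003], "delta_rot": [0, 0, 0], "grip": 0.005},
    {"dp": [0, 0, 0.002], "delta_rot": [0, 0, 0], "grip": 0.005},
    {"dp": [0, 0, 0.0], "delta_rot": [0, 0, 0], "grip": 0.005},
  ],
)

```text
t: 18.0
position: [0.6241, 0.0362, 0.0977]
tcp_rot: [0.0, -0.132, 0.991, -0.0]
ft_force: [0.1, 0.4, -4.9]
opening: 0.013
grasp_force: 60.3
```

Request:
step_arm(
  plan=[
    {"dp": [0, 0, 0.002], "delta_rot": [0, 0, 0], "grip": 0.005},
    {"dp": [0, 0, 0.0], "delta_rot": [0, 0, 0], "grip": 0.005},
  ],
)

```text
t: 18.2
position: [0.624, 0.0362, 0.0954]
tcp_rot: [-0.0, -0.132, 0.991, 0.0]
ft_force: [0.5, -0.2, -3.8]
opening: 0.013
grasp_force: 60.3
```

Request:
step_arm(
  plan=[
    {"dp": [0, 0, 0.002], "delta_rot": [0, 0, 0], "grip": 0.005},
    {"dp": [0, 0, 0.0], "delta_rot": [0, 0, 0], "grip": 0.005},
  ],
)

```text
t: 18.4
position: [0.6239, 0.0363, 0.0932]
tcp_rot: [-0.0, -0.132, 0.991, 0.0]
ft_force: [0.8, -0.9, -3.9]
opening: 0.0131
grasp_force: 60.3
```

Request:
step_arm(
  plan=[
    {"dp": [0, 0, 0.002], "delta_rot": [0, 0, 0], "grip": 0.005},
    {"dp": [0, 0, 0.0], "delta_rot": [0, 0, 0], "grip": 0.005},
  ],
)

```text
t: 18.6
position: [0.6238, 0.0362, 0.0912]
tcp_rot: [-0.0, -0.132, 0.991, 0.0]
ft_force: [-0.4, -0.7, -4.6]
opening: 0.0129
grasp_force: 60.3
```

Request:
step_arm(
  plan=[
    {"dp": [0, 0, 0.003], "delta_rot": [0, 0, 0], "grip": 0.005},
    {"dp": [0, 0, 0.003], "delta_rot": [0, 0, 0], "grip": 0.005},
    {"dp": [0, 0, 0.0], "delta_rot": [0, 0, 0], "grip": 0.005},
  ],
)

```text
t: 18.9
position: [0.6236, 0.0362, 0.0848]
tcp_rot: [-0.0, -0.132, 0.991, 0.0]
ft_force: [-0.1, 0.5, -4.4]
opening: 0.013
grasp_force: 60.3
```

Request:
step_arm(
  plan=[
    {"dp": [0, 0, 0.003], "delta_rot": [0, 0, 0], "grip": 0.005},
    {"dp": [0, 0, 0.003], "delta_rot": [0, 0, 0], "grip": 0.005},
    {"dp": [0, 0, 0.0], "delta_rot": [0, 0, 0], "grip": 0.005},
  ],
)

```text
t: 19.2
position: [0.6237, 0.0362, 0.0789]
tcp_rot: [-0.0, -0.132, 0.991, 0.0]
ft_force: [0.6, -0.7, -4.9]
opening: 0.0131
grasp_force: 60.3
```

Request:
step_arm(
  plan=[
    {"dp": [0, 0, 0.003], "delta_rot": [0, 0, 0], "grip": 0.005},
    {"dp": [0, 0, 0.001], "delta_rot": [0, 0, 0], "grip": 0.005},
    {"dp": [0, 0, 0.0], "delta_rot": [0, 0, 0], "grip": 0.005},
  ],
)

```text
t: 19.5
position: [0.624, 0.0362, 0.0754]
tcp_rot: [-0.0, -0.132, 0.991, 0.0]
ft_force: [-0.5, -1.2, -3.8]
opening: 0.0128
grasp_force: 60.4
```

Request:
step_arm(
  plan=[
    {"dp": [0, 0, 0.0015], "delta_rot": [0, 0, 0], "grip": 0.005},
    {"dp": [0, 0, 0.0], "delta_rot": [0, 0, 0], "grip": 0.005},
  ],
)

```text
t: 19.7
position: [0.6242, 0.0363, 0.0752]
tcp_rot: [0.0, -0.132, 0.991, -0.0]
ft_force: [-7.3, 0.3, 17.3]
opening: 0.013
grasp_force: 63.5
```

Request:
step_arm(
  plan=[
    {"dp": [0, 0, -0.002], "delta_rot": [0, 0, 0], "grip": 0.04},
    {"dp": [0, 0, 0], "delta_rot": [0, 0, 0], "grip": 0.04},
    {"dp": [0, 0, 0], "delta_rot": [0, 0, 0], "grip": 0.04},
    {"dp": [0, 0, -0.04], "delta_rot": [0, 0, 0], "grip": 0.04},
    {"dp": [0, 0, -0.04], "delta_rot": [0, 0, 0], "grip": 0.04},
  ],
)

```text
t: 20.2
position: [0.623, 0.0362, 0.1557]
tcp_rot: [-0.001, -0.132, 0.991, 0.0]
ft_force: [1.0, -0.6, 0.2]
opening: 0.0399
grasp_force: 0.0
```

Request:
step_arm(
  plan=[
    {"dp": [0, 0, -0.04], "delta_rot": [0, 0, 0], "grip": 0.04},
    {"dp": [0, 0, -0.02], "delta_rot": [0, 0, 0.131], "grip": 0.06},
    {"dp": [0, 0, 0], "delta_rot": [0, 0, 0.131], "grip": 0.06},
    {"dp": [0, 0, 0], "delta_rot": [0, 0, 0.131], "grip": 0.06},
    {"dp": [0, 0, 0], "delta_rot": [0, 0, 0.131], "grip": 0.06},
  ],
)

```text
t: 20.7
position: [0.6241, 0.0362, 0.2161]
tcp_rot: [0.0, 0.132, 0.991, 0.0]
ft_force: [0.5, -0.0, 0.3]
opening: 0.0599
grasp_force: 0.0
```

Request:
step_arm(
  plan=[
    {"dp": [0, 0, 0], "delta_rot": [0, 0, 0.131], "grip": 0.06},
    {"dp": [0, 0, 0], "delta_rot": [0, 0, 0.131], "grip": 0.06},
    {"dp": [0, 0, 0], "delta_rot": [0, 0, 0], "grip": 0.06},
  ],
)

```text
t: 21.0
position: [0.624, 0.0363, 0.2158]
tcp_rot: [-0.0, 0.259, 0.966, -0.0]
ft_force: [1.5, 0.1, 0.8]
opening: 0.0601
grasp_force: 0.0
```

```bash
python3 - <<'E'
from h import *
o,r=st(); go(o,r,(.549,.293,o["position"][2]))
c=save("wrist","w10.png")
for q,z in[("rotor_handle",.113),("rotor",.053),("cup0",.078),("jar1",.0),("dust_cap",.009)]:
    print(q,[(round(d["score"],2),np.round(px(d)).astype(int).tolist(),np.round(onz(c,px(d),z),3)[:2].tolist()) for d in tip_of("wrist",q)[:5]])
c=save("side","s10.png")
print([(round(d["score"],2),np.round(px(d)).astype(int).tolist(),np.round(onz(c,px(d),0),3)[:2].tolist()) for d in tip_of("side","jar1")[:5]])
E
```

```text
t 21.0 p [0.624  0.0363 0.2158] x [-0.866  0.5    0.   ] y [ 0.5    0.866 -0.   ] z [-0.  0. -1.] F [1.5 0.1 0.8] op 0.0601 g 0.0 q6 -1.04
go [0.1932 0.1849 0.    ]
rotor_handle [(0.63, [326, 193], [0.623, 0.036]), (0.62, [373, 257], [0.709, 0.045])]
rotor [(0.74, [373, 259], [0.744, 0.037]), (0.64, [327, 233], [0.683, 0.003]), (0.61, [323, 184], [0.626, 0.031])]
cup0 [(0.94, [277, 184], [0.595, -0.01]), (0.82, [326, 231], [0.671, 0.008]), (0.7, [322, 133], [0.573, 0.061]), (0.62, [374, 184], [0.648, 0.083]), (0.43, [467, 108], [0.626, 0.201])]
jar1 [(0.65, [484, 13], [0.554, 0.289])]
dust_cap [(0.93, [50, 185], [0.451, -0.296]), (0.79, [467, 110], [0.643, 0.228]), (0.64, [394, 82], [0.568, 0.163]), (0.58, [20, 238], [0.486, -0.391]), (0.5, [373, 184], [0.668, 0.083])]
[(0.74, [301, 313], [0.555, 0.295]), (0.67, [364, 292], [0.434, 0.2])]
```

View pics/w10.png

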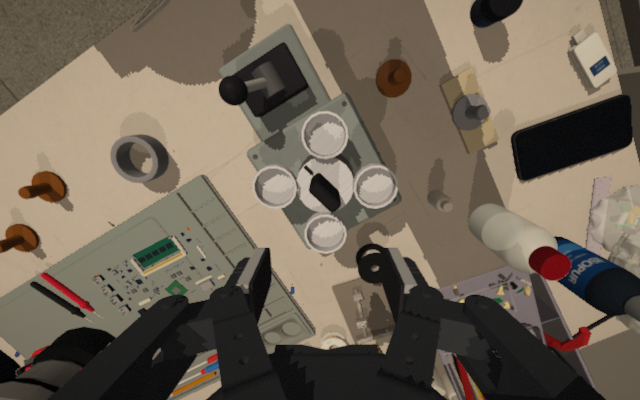

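Request:
step_arm(
  plan=[
    {"dp": [0.032, 0.031, 0], "delta_rot": [0, 0, 0], "grip": 0.065},
    {"dp": [0.032, 0.031, 0], "delta_rot": [0, 0, 0], "grip": 0.065},
    {"dp": [0.032, 0.031, 0], "delta_rot": [0, 0, 0], "grip": 0.065},
    {"dp": [0.032, 0.031, 0], "delta_rot": [0, 0, 0], "grip": 0.065},
    {"dp": [0.031, 0.031, 0], "delta_rot": [0, 0, 0], "grip": 0.065},
  ],
)

```text
t: 21.9
position: [0.5625, 0.2514, 0.2161]
tcp_rot: [0.0, 0.257, 0.966, 0.0]
ft_force: [1.3, -1.0, -0.9]
opening: 0.0653
grasp_force: 0.0
```

Request:
step_arm(
  plan=[
    {"dp": [0.031, 0.03, 0.03], "delta_rot": [0, 0, 0], "grip": 0.065},
    {"dp": [0, 0, 0.04], "delta_rot": [0, 0, 0], "grip": 0.065},
    {"dp": [0, 0, 0.03], "delta_rot": [0, 0, 0], "grip": 0.065},
    {"dp": [0, 0, 0], "delta_rot": [0, 0, 0], "grip": 0.065},
    {"dp": [0, 0, 0], "delta_rot": [0, 0, 0], "grip": 0.065},
  ],
)

```text
t: 22.4
position: [0.5519, 0.2892, 0.1178]
tcp_rot: [-0.0, 0.257, 0.966, -0.0]
ft_force: [-0.1, 0.4, 0.7]
opening: 0.0649
grasp_force: 0.0
```

```bash
python3 - <<'E'
from h import *
o,r=st()
c=save("wrist","w11.png")
J=[(round(d["score"],2),np.round(px(d)).astype(int).tolist(),np.round(onz(c,px(d),0),3).tolist()) for d in tip_of("wrist","jar1")[:5]];print(J)
print([(round(d["score"],2),np.round(px(d)).astype(int).tolist(),np.round(onz(c,px(d),.023),3).tolist()) for d in find_in("wrist","jar1")[:5]])
E
```

```text
t 22.4 p [0.5519 0.2892 0.1178] x [-0.868  0.497  0.   ] y [ 0.497  0.868 -0.   ] z [-0.001 -0.    -1.   ] F [-0.1  0.4  0.7] op 0.0649 g 0.0 q6 -0.62
[(0.98, [324, 191], [0.551, 0.287, 0.0]), (0.76, [184, 129], [0.43, 0.199, 0.0])]
[(0.74, [326, 204], [0.558, 0.285, 0.023]), (0.6, [166, 128], [0.426, 0.196, 0.023])]
```

View pics/w11.png

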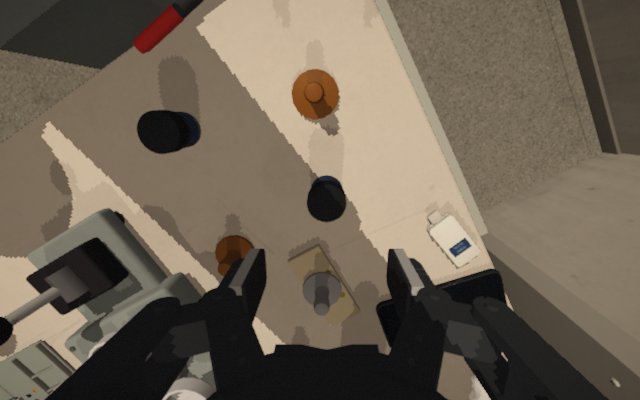

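Request:
step_arm(
  plan=[
    {"dp": [0, 0, 0.04], "delta_rot": [0, 0, 0], "grip": 0.065},
    {"dp": [0, 0, 0.04], "delta_rot": [0, 0, 0], "grip": 0.065},
    {"dp": [0, 0, 0.03], "delta_rot": [0, 0, 0], "grip": 0.065},
    {"dp": [0, 0, 0.016], "delta_rot": [0, 0, 0], "grip": 0.065},
    {"dp": [0, 0, 0], "delta_rot": [0, 0, 0], "grip": 0.065},
  ],
)

```text
t: 23.05
position: [0.5514, 0.2888, -0.0094]
tcp_rot: [-0.001, 0.258, 0.966, -0.001]
ft_force: [0.4, 0.6, 0.4]
opening: 0.0652
grasp_force: 0.0
```

Request:
step_arm(
  plan=[
    {"dp": [0, 0, 0], "delta_rot": [0, 0, 0], "grip": 0.045},
    {"dp": [0, 0, 0], "delta_rot": [0, 0, 0], "grip": 0.035},
    {"dp": [0, 0, 0], "delta_rot": [0, 0, 0], "grip": 0.025},
    {"dp": [0, 0, 0], "delta_rot": [0, 0, 0], "grip": 0.025},
    {"dp": [0, 0, 0], "delta_rot": [0, 0, 0], "grip": 0.025},
  ],
  newtons=30,
)

```text
t: 23.55
position: [0.5532, 0.2898, -0.0066]
tcp_rot: [0.001, 0.257, 0.966, 0.001]
ft_force: [0.5, -1.0, 5.5]
opening: 0.0346
grasp_force: 29.2
```

Request:
step_arm(
  plan=[
    {"dp": [0, 0, -0.01], "delta_rot": [0, 0, 0], "grip": 0.025},
    {"dp": [0, 0, -0.04], "delta_rot": [0, 0, 0], "grip": 0.025},
    {"dp": [0, 0, -0.045], "delta_rot": [0, 0, 0], "grip": 0.025},
    {"dp": [0, 0, -0.045], "delta_rot": [0, 0, 0], "grip": 0.025},
    {"dp": [-0.02, -0.028, 0], "delta_rot": [0, 0, 0], "grip": 0.025},
  ],
)

```text
t: 24.05
position: [0.559, 0.2589, 0.1392]
tcp_rot: [0.005, 0.256, 0.967, 0.004]
ft_force: [2.7, -0.2, -1.1]
opening: 0.035
grasp_force: 30.3
```

Request:
step_arm(
  plan=[
    {"dp": [-0.026, -0.036, 0], "delta_rot": [0, 0, 0], "grip": 0.025},
    {"dp": [-0.026, -0.036, 0], "delta_rot": [0, 0, 0], "grip": 0.025},
    {"dp": [-0.026, -0.036, 0], "delta_rot": [0, 0, 0], "grip": 0.025},
    {"dp": [-0.02, -0.03, 0], "delta_rot": [0, 0, 0], "grip": 0.025},
    {"dp": [-0.015, -0.02, 0], "delta_rot": [0, 0, 0], "grip": 0.025},
  ],
)

```text
t: 24.55
position: [0.5748, 0.0593, 0.133]
tcp_rot: [0.001, 0.258, 0.966, 0.0]
ft_force: [0.4, 0.3, -0.7]
opening: 0.0348
grasp_force: 30.3
```

```bash
python3 - <<'E'
from h import *
o,r=st(); go(o,r,(.576,.0625,o["position"][2]))
c=save("wrist","w12.png");b=o["position"][2]+.0066
print([(round(d["score"],2),np.round(px(d)).astype(int).tolist(),np.round(onz(c,px(d),b),3).tolist()) for d in tip_of("wrist","jar1")[:5]])
print([(round(d["score"],2),np.round(px(d)).astype(int).tolist(),np.round(onz(c,px(d),.078),3).tolist()) for d in tip_of("wrist","cup0")[:5]])
E
```

```text
t 24.55 p [0.5748 0.0593 0.133 ] x [-0.867  0.499 -0.001] y [0.499 0.867 0.001] z [ 0.002 -0.    -1.   ] F [ 0.4  0.3 -0.7] op 0.0348 g 30.3 q6 -1.0
go [0.0005 0.0033 0.    ]
[(0.62, [324, 242], [0.574, 0.058, 0.14])]
[(0.97, [269, 269], [0.597, -0.012, 0.078]), (0.91, [391, 266], [0.649, 0.083, 0.078]), (0.83, [329, 210], [0.577, 0.061, 0.078]), (0.71, [331, 318], [0.67, 0.01, 0.078])]
```

Request:
step_arm(
  plan=[
    {"dp": [0, 0.003, 0], "delta_rot": [0, 0, 0], "grip": 0.025},
    {"dp": [0, 0, 0.02], "delta_rot": [0, 0, 0], "grip": 0.025},
    {"dp": [0, 0, 0.015], "delta_rot": [0, 0, 0], "grip": 0.025},
    {"dp": [0, 0, 0.007], "delta_rot": [0, 0, 0], "grip": 0.025},
    {"dp": [0, 0, 0.0], "delta_rot": [0, 0, 0], "grip": 0.025},
  ],
)

```text
t: 25.2
position: [0.5756, 0.0653, 0.0888]
tcp_rot: [-0.001, 0.257, 0.966, -0.0]
ft_force: [-1.1, -0.4, -0.7]
opening: 0.0345
grasp_force: 30.3
```

Request:
step_arm(
  plan=[
    {"dp": [0, 0, 0.005], "delta_rot": [0, 0, 0], "grip": 0.025},
    {"dp": [0, 0, 0.004], "delta_rot": [0, 0, 0], "grip": 0.025},
    {"dp": [0, 0, 0.0], "delta_rot": [0, 0, 0], "grip": 0.025},
  ],
)

```text
t: 25.5
position: [0.5761, 0.0644, 0.0802]
tcp_rot: [-0.0, 0.257, 0.966, -0.0]
ft_force: [-0.5, -1.4, -0.9]
opening: 0.0346
grasp_force: 30.3
```

Request:
step_arm(
  plan=[
    {"dp": [0, -0.0015, 0.004], "delta_rot": [0, 0, 0], "grip": 0.025},
    {"dp": [0, 0, 0.003], "delta_rot": [0, 0, 0], "grip": 0.025},
    {"dp": [0, 0, 0.0], "delta_rot": [0, 0, 0], "grip": 0.025},
  ],
)

```text
t: 25.8
position: [0.5751, 0.0629, 0.073]
tcp_rot: [-0.0, 0.258, 0.966, -0.0]
ft_force: [0.5, 0.1, -0.3]
opening: 0.0352
grasp_force: 30.3
```

Request:
step_arm(
  plan=[
    {"dp": [0, 0, 0.002], "delta_rot": [0, 0, 0], "grip": 0.025},
    {"dp": [0, 0, 0.0], "delta_rot": [0, 0, 0], "grip": 0.025},
  ],
)

```text
t: 26.0
position: [0.5755, 0.063, 0.0714]
tcp_rot: [0.0, 0.257, 0.966, 0.0]
ft_force: [-0.8, -0.6, 2.1]
opening: 0.0346
grasp_force: 30.5
```

Request:
step_arm(
  plan=[
    {"dp": [0, 0, 0], "delta_rot": [0, 0, 0], "grip": 0.05},
    {"dp": [0, 0, 0], "delta_rot": [0, 0, 0], "grip": 0.055},
    {"dp": [0, 0, -0.02], "delta_rot": [0, 0, 0], "grip": 0.055},
    {"dp": [0, 0, -0.04], "delta_rot": [0, 0, 0], "grip": 0.055},
    {"dp": [0, 0, -0.04], "delta_rot": [0, 0, 0], "grip": 0.055},
  ],
)

```text
t: 26.5
position: [0.5747, 0.063, 0.1721]
tcp_rot: [-0.001, 0.257, 0.966, -0.0]
ft_force: [0.7, 0.0, 0.0]
opening: 0.0551
grasp_force: 0.0
```

Request:
step_arm(
  plan=[
    {"dp": [0.035, 0.009, 0], "delta_rot": [0, 0, 0], "grip": 0.065},
    {"dp": [0.04, 0.01, 0], "delta_rot": [0, 0, 0], "grip": 0.065},
    {"dp": [0.04, 0.01, 0], "delta_rot": [0, 0, 0], "grip": 0.065},
    {"dp": [0.04, 0.01, 0], "delta_rot": [0, 0, 0], "grip": 0.065},
    {"dp": [0.035, 0.007, 0], "delta_rot": [0, 0, 0], "grip": 0.065},
  ],
)

```text
t: 27.0
position: [0.432, 0.1985, 0.1715]
tcp_rot: [0.0, 0.257, 0.966, 0.0]
ft_force: [0.1, -0.9, -0.0]
opening: 0.0649
grasp_force: 0.0
```

Request:
step_arm(
  plan=[
    {"dp": [0, 0, 0.03], "delta_rot": [0, 0, 0], "grip": 0.065},
    {"dp": [0, 0, 0.02], "delta_rot": [0, 0, 0], "grip": 0.065},
    {"dp": [0, 0, 0], "delta_rot": [0, 0, 0], "grip": 0.065},
  ],
)

```text
t: 27.3
position: [0.4318, 0.1972, 0.1197]
tcp_rot: [-0.001, 0.257, 0.966, -0.001]
ft_force: [0.3, 0.4, 0.7]
opening: 0.065
grasp_force: 0.0
```

```bash
python3 - <<'E'
from h import *
o,r=st()
c=save("wrist","w13.png")
J=[(round(d["score"],2),np.round(px(d)).astype(int).tolist(),np.round(onz(c,px(d),0),3).tolist()) for d in tip_of("wrist","jar1")[:5]];print(J)
S=save("side","s13.png")
print([(round(d["score"],2),np.round(px(d)).astype(int).tolist(),np.round(onz(S,px(d),0),3).tolist(),np.round(onz(S,px(d),.078),3).tolist()) for d in tip_of("side","jar1")[:5]])
print(proj(S,(.576,.062,.078)))
x=np.array(J[0][2]); go(o,r,(x[0],x[1],-.009))
E
```

```text
t 27.3 p [0.4318 0.1972 0.1197] x [-0.868  0.497  0.002] y [ 0.497  0.868 -0.003] z [-0.003 -0.001 -1.   ] F [0.3 0.4 0.7] op 0.065 g 0.0 q6 -0.69
[(0.83, [326, 186], [0.428, 0.198, 0.0])]
[(0.8, [369, 292], [0.423, 0.198, 0.0], [0.416, 0.307, 0.078]), (0.72, [303, 229], [0.641, -0.078, 0.0], [0.602, 0.071, 0.078]), (0.49, [315, 230], [0.605, -0.077, 0.0], [0.572, 0.072, 0.078])]
[313.842949   227.65080707]
go [ 0.0035 -0.0008  0.1287]
```

Request:
step_arm(
  plan=[
    {"dp": [0.002, 0, 0.04], "delta_rot": [0, 0, 0], "grip": 0.065},
    {"dp": [0, 0, 0.04], "delta_rot": [0, 0, 0], "grip": 0.065},
    {"dp": [0, 0, 0.03], "delta_rot": [0, 0, 0], "grip": 0.065},
    {"dp": [0, 0, 0.018], "delta_rot": [0, 0, 0], "grip": 0.065},
    {"dp": [0, 0, 0], "delta_rot": [0, 0, 0], "grip": 0.065},
  ],
)

```text
t: 28.0
position: [0.4312, 0.198, -0.0078]
tcp_rot: [-0.001, 0.258, 0.966, -0.001]
ft_force: [0.2, -0.6, 0.2]
opening: 0.0646
grasp_force: 0.0
```

Request:
step_arm(
  plan=[
    {"dp": [0, 0, 0], "delta_rot": [0, 0, 0], "grip": 0.045},
    {"dp": [0, 0, 0], "delta_rot": [0, 0, 0], "grip": 0.035},
    {"dp": [0, 0, 0], "delta_rot": [0, 0, 0], "grip": 0.025},
    {"dp": [0, 0, 0], "delta_rot": [0, 0, 0], "grip": 0.025},
    {"dp": [0, 0, 0], "delta_rot": [0, 0, 0], "grip": 0.025},
  ],
)

```text
t: 28.5
position: [0.4329, 0.1988, -0.0051]
tcp_rot: [0.001, 0.257, 0.966, 0.001]
ft_force: [0.3, 0.2, 5.6]
opening: 0.0347
grasp_force: 29.4
```

Request:
step_arm(
  plan=[
    {"dp": [0, 0, -0.01], "delta_rot": [0, 0, 0], "grip": 0.025},
    {"dp": [0, 0, -0.04], "delta_rot": [0, 0, 0], "grip": 0.025},
    {"dp": [0, 0, -0.045], "delta_rot": [0, 0, 0], "grip": 0.025},
    {"dp": [0, 0, -0.045], "delta_rot": [0, 0, 0], "grip": 0.025},
    {"dp": [0, 0, -0.03], "delta_rot": [0, 0, 0], "grip": 0.025},
  ],
)

```text
t: 29.0
position: [0.4324, 0.1987, 0.1678]
tcp_rot: [0.002, 0.257, 0.966, 0.001]
ft_force: [0.6, 1.0, -1.0]
opening: 0.0345
grasp_force: 30.2
```

Request:
step_arm(
  plan=[
    {"dp": [-0.03, -0.006, 0], "delta_rot": [0, 0, 0], "grip": 0.025},
    {"dp": [-0.04, -0.006, 0], "delta_rot": [0, 0, 0], "grip": 0.025},
    {"dp": [-0.04, -0.006, 0], "delta_rot": [0, 0, 0], "grip": 0.025},
    {"dp": [-0.04, -0.006, 0], "delta_rot": [0, 0, 0], "grip": 0.025},
    {"dp": [-0.04, -0.006, 0], "delta_rot": [0, 0, 0], "grip": 0.025},
  ],
)

```text
t: 29.5
position: [0.5827, 0.0767, 0.1651]
tcp_rot: [0.001, 0.257, 0.966, 0.0]
ft_force: [0.8, 1.7, -0.4]
opening: 0.0348
grasp_force: 30.2
```

Request:
step_arm(
  plan=[
    {"dp": [-0.04, -0.006, 0], "delta_rot": [0, 0, 0], "grip": 0.025},
    {"dp": [-0.04, -0.006, 0], "delta_rot": [0, 0, 0], "grip": 0.025},
    {"dp": [-0.03, -0.006, 0], "delta_rot": [0, 0, 0], "grip": 0.025},
    {"dp": [0, 0, 0], "delta_rot": [0, 0, 0], "grip": 0.025},
    {"dp": [0, 0, 0], "delta_rot": [0, 0, 0], "grip": 0.025},
  ],
)

```text
t: 30.0
position: [0.668, 0.0071, 0.1644]
tcp_rot: [0.0, 0.258, 0.966, 0.0]
ft_force: [-0.4, 0.3, -0.7]
opening: 0.0349
grasp_force: 30.2
```

```bash
python3 - <<'E'
from h import *
o,r=st(); go(o,r,(.670,.009,.072))
c=save("wrist","w14.png");b=o["position"][2]+.005
print([(round(d["score"],2),np.round(px(d)).astype(int).tolist(),np.round(onz(c,px(d),b),3).tolist(),np.round(onz(c,px(d),.078),3).tolist()) for d in tip_of("wrist","jar1")[:5]])
print([(round(d["score"],2),np.round(px(d)).astype(int).tolist(),np.round(onz(c,px(d),.078),3).tolist()) for d in tip_of("wrist","cup0")[:5]])
E
```

```text
t 30.0 p [0.668  0.0071 0.1644] x [-0.867  0.499 -0.   ] y [0.499 0.867 0.   ] z [ 0.  0. -1.] F [-0.4  0.3 -0.7] op 0.0349 g 30.2 q6 -1.08
go [-0.0008  0.0026  0.0924]
[(0.79, [324, 235], [0.664, 0.008, 0.169], [0.698, -0.013, 0.078]), (0.72, [329, 72], [0.585, 0.056, 0.169], [0.575, 0.063, 0.078])]
[(0.72, [330, 201], [0.671, 0.009, 0.078]), (0.6, [269, 142], [0.597, -0.01, 0.078]), (0.56, [393, 142], [0.652, 0.084, 0.078])]
```

Request:
step_arm(
  plan=[
    {"dp": [-0.001, 0.002, 0], "delta_rot": [0, 0, 0], "grip": 0.025},
    {"dp": [0, 0, 0.03], "delta_rot": [0, 0, 0], "grip": 0.025},
    {"dp": [0, 0, 0.03], "delta_rot": [0, 0, 0], "grip": 0.025},
    {"dp": [0, 0, 0.014], "delta_rot": [0, 0, 0], "grip": 0.025},
    {"dp": [0, 0, 0.0], "delta_rot": [0, 0, 0], "grip": 0.025},
  ],
)

```text
t: 30.65
position: [0.6685, 0.0093, 0.0877]
tcp_rot: [-0.002, 0.257, 0.966, -0.0]
ft_force: [-0.1, 0.3, -0.4]
opening: 0.0347
grasp_force: 30.2
```

Request:
step_arm(
  plan=[
    {"dp": [0, 0, 0.005], "delta_rot": [0, 0, 0], "grip": 0.025},
    {"dp": [0, 0, 0.004], "delta_rot": [0, 0, 0], "grip": 0.025},
    {"dp": [0, 0, 0.003], "delta_rot": [0, 0, 0], "grip": 0.025},
    {"dp": [0, 0, 0.003], "delta_rot": [0, 0, 0], "grip": 0.025},
    {"dp": [0, 0, 0], "delta_rot": [0, 0, 0], "grip": 0.025},
  ],
)

```text
t: 31.15
position: [0.6699, 0.0087, 0.0743]
tcp_rot: [-0.0, 0.257, 0.966, -0.0]
ft_force: [0.1, -0.3, 0.1]
opening: 0.0347
grasp_force: 30.2
```

Request:
step_arm(
  plan=[
    {"dp": [0, 0, 0.002], "delta_rot": [0, 0, 0], "grip": 0.025},
    {"dp": [0, 0, 0.0], "delta_rot": [0, 0, 0], "grip": 0.025},
  ],
)

```text
t: 31.35
position: [0.6704, 0.0087, 0.0727]
tcp_rot: [0.0, 0.257, 0.966, 0.0]
ft_force: [-0.9, 0.2, 3.4]
opening: 0.0344
grasp_force: 30.6
```

Request:
step_arm(
  plan=[
    {"dp": [0, 0, 0], "delta_rot": [0, 0, 0], "grip": 0.05},
    {"dp": [0, 0, 0], "delta_rot": [0, 0, 0], "grip": 0.055},
    {"dp": [0, 0, -0.02], "delta_rot": [0, 0, 0], "grip": 0.055},
    {"dp": [0, 0, -0.04], "delta_rot": [0, 0, 0], "grip": 0.055},
    {"dp": [0, 0, -0.04], "delta_rot": [0, 0, 0], "grip": 0.055},
  ],
)

```text
t: 31.85
position: [0.6692, 0.0088, 0.1728]
tcp_rot: [-0.001, 0.257, 0.966, -0.0]
ft_force: [1.0, -0.6, -0.7]
opening: 0.0547
grasp_force: 0.0
```

Request:
step_arm(
  plan=[
    {"dp": [0, 0, -0.04], "delta_rot": [0, 0, 0], "grip": 0.055},
    {"dp": [0, 0, 0], "delta_rot": [0, 0, 0], "grip": 0.005},
    {"dp": [0, 0, 0], "delta_rot": [0, 0, 0], "grip": 0.005},
  ],
)

```text
t: 32.15
position: [0.6704, 0.0088, 0.2134]
tcp_rot: [0.001, 0.257, 0.966, 0.0]
ft_force: [-0.6, -0.5, -1.3]
opening: 0.0264
grasp_force: 0.0
```

```bash
python3 - <<'E'
from h import *
o,r=st()
c=save("wrist","w15.png")
print([(round(d["score"],2),np.round(px(d)).astype(int).tolist(),np.round(onz(c,px(d),.078),3).tolist()) for d in tip_of("wrist","jar1")[:5]])
print("cup",[(round(d["score"],2),np.round(onz(c,px(d),.078),3).tolist()) for d in tip_of("wrist","cup0")[:5]])
print("lever",[(round(d["score"],2),np.round(px(d)).astype(int).tolist(),np.round(onz(c,px(d),.1),3).tolist()) for d in tip_of("wrist","run_lever_tip")[:5]])
T=save("top","t15.png");S=save("side","s15.png")
for n,C in(("top",T),("side",S)):
  grab_frame(n)
  for q,z in(("jar1",0),("run_lever_tip",.1),("dust_cap",.009)): print(n,q,[(round(d["score"],2),np.round(px(d)).astype(int).tolist(),np.round(onz(C,px(d),z),3).tolist()) for d in tip_of(n,q)[:6]])
go(o,r,(.495,-.055,.2))
E
```

```text
t 32.15 p [0.6704 0.0088 0.2134] x [-0.867  0.498 -0.002] y [0.498 0.867 0.001] z [ 0.002 -0.    -1.   ] F [-0.6 -0.5 -1.3] op 0.0264 g 0.0 q6 -1.08
[(0.81, [328, 182], [0.667, 0.013, 0.078])]
cup [(0.94, [0.648, 0.082, 0.078]), (0.86, [0.595, -0.011, 0.078]), (0.72, [0.672, 0.007, 0.078]), (0.71, [0.574, 0.059, 0.078])]
lever [(0.84, [224, 25], [0.498, 0.006, 0.1])]
top jar1 [(0.56, [313, 177], [0.678, 0.003, 0.0]), (0.56, [294, 207], [0.571, 0.066, 0.0]), (0.33, [301, 193], [0.618, 0.042, 0.0])]
top run_lever_tip [(0.46, [292, 204], [0.572, 0.068, 0.1]), (0.28, [246, 185], [0.632, 0.22, 0.1])]
top dust_cap [(0.71, [402, 245], [0.448, -0.311, 0.009]), (0.66, [267, 207], [0.567, 0.159, 0.009]), (0.58, [215, 234], [0.467, 0.335, 0.009]), (0.5, [248, 186], [0.637, 0.226, 0.009]), (0.43, [425, 235], [0.484, -0.39, 0.009])]
side jar1 [(0.81, [313, 229], [0.61, -0.078, 0.0]), (0.58, [284, 219], [0.715, -0.132, 0.0])]
side run_lever_tip [(0.48, [348, 217], [0.494, 0.029, 0.1]), (0.31, [296, 207], [0.639, -0.005, 0.1])]
side dust_cap [(0.87, [346, 329], [0.455, 0.337, 0.009]), (0.81, [311, 279], [0.558, 0.186, 0.009]), (0.68, [268, 286], [0.648, 0.228, 0.009]), (0.67, [374, 205], [0.449, -0.264, 0.009]), (0.53, [366, 194], [0.484, -0.352, 0.009])]
go [ 0.1204 -0.1426  0.013 ]
```

Request:
step_arm(
  plan=[
    {"dp": [0.023, -0.029, 0], "delta_rot": [0, 0, 0], "grip": 0.0},
    {"dp": [0.023, -0.029, 0], "delta_rot": [0, 0, 0], "grip": 0.0},
    {"dp": [0.023, -0.029, 0], "delta_rot": [0, 0, 0], "grip": 0.0},
    {"dp": [0.023, -0.029, 0], "delta_rot": [0, 0, 0], "grip": 0.0},
    {"dp": [0.023, -0.029, 0], "delta_rot": [0, 0, 0], "grip": 0.0},
  ],
)

```text
t: 33.35
position: [0.4967, -0.0601, 0.2124]
tcp_rot: [0.0, 0.257, 0.966, -0.0]
ft_force: [0.5, -0.7, 0.5]
opening: 0.0002
grasp_force: 0.0
```

Request:
step_arm(
  plan=[
    {"dp": [0, 0, 0], "delta_rot": [0, 0, -0.13], "grip": 0.0},
    {"dp": [0, 0, 0], "delta_rot": [0, 0, -0.13], "grip": 0.0},
    {"dp": [0, 0, 0], "delta_rot": [0, 0, -0.13], "grip": 0.0},
    {"dp": [0, 0, 0], "delta_rot": [0, 0, -0.13], "grip": 0.0},
    {"dp": [0, 0, 0], "delta_rot": [0, 0, 0], "grip": 0.0},
  ],
)

```text
t: 33.85
position: [0.4981, -0.0598, 0.2125]
tcp_rot: [0.0, -0.001, 1.0, -0.0]
ft_force: [-0.5, -0.6, 0.3]
opening: -0.0001
grasp_force: 0.0
```

```bash
python3 - <<'E'
from h import *
o,r=st(); c=save("wrist","w16.png")
L=[(round(d["score"],2),np.round(px(d)).astype(int).tolist(),np.round(onz(c,px(d),.1),3).tolist()) for d in tip_of("wrist","run_lever_tip")[:5]];print(L)
print("cup",[(round(d["score"],2),np.round(onz(c,px(d),.078),3).tolist()) for d in tip_of("wrist","cup0")[:5]])
E
```

```text
t 33.85 p [ 0.4981 -0.0598  0.2125] x [-1.    -0.002 -0.   ] y [-0.002  1.    -0.   ] z [ 0. -0. -1.] F [-0.5 -0.6  0.3] op -0.0001 g 0.0 q6 -1.75
[]
cup [(0.97, [0.597, -0.011, 0.078]), (0.88, [0.574, 0.059, 0.078]), (0.63, [0.649, 0.081, 0.078])]
```

Request:
step_arm(
  plan=[
    {"dp": [0, 0, 0.05], "delta_rot": [0, 0, 0], "grip": 0.0},
    {"dp": [0, 0, 0.05], "delta_rot": [0, 0, 0], "grip": 0.0},
    {"dp": [0, 0, 0.05], "delta_rot": [0, 0, 0], "grip": 0.0},
    {"dp": [0, 0, 0], "delta_rot": [0, 0, 0], "grip": 0.0},
  ],
)

```text
t: 34.4
position: [0.4939, -0.059, 0.0574]
tcp_rot: [-0.005, 0.002, 1.0, 0.001]
ft_force: [0.2, -0.1, 0.4]
opening: 0.0005
grasp_force: 0.0
```

Request:
step_arm(
  plan=[
    {"dp": [0, 0.02, 0], "delta_rot": [0, 0, 0], "grip": 0.0},
    {"dp": [0, 0.02, 0], "delta_rot": [0, 0, 0], "grip": 0.0},
    {"dp": [0, 0.015, 0], "delta_rot": [0, 0, 0], "grip": 0.0},
    {"dp": [0, 0.015, 0], "delta_rot": [0, 0, 0], "grip": 0.0},
    {"dp": [0, 0.01, 0], "delta_rot": [0, 0, 0], "grip": 0.0},
  ],
)

```text
t: 34.9
position: [0.4995, 0.021, 0.0648]
tcp_rot: [0.001, 0.001, 1.0, -0.0]
ft_force: [1.0, -2.3, 1.4]
opening: 0.0001
grasp_force: 0.7
```

```bash
python3 - <<'E'
from h import *
o,r=st()
for n in("wrist","side","top"):
  c=save(n,n+"17.png")
  print(n,[(round(d["score"],2),np.round(px(d)).astype(int).tolist(),np.round(onz(c,px(d),.1),3).tolist()) for d in tip_of(n,"run_lever_tip")[:3]], proj(c,(.497,.036,.107)),proj(c,(.497,.065,.1)))
E
```

```text
t 34.9 p [0.4995 0.021  0.0648] x [-1.     0.002 -0.003] y [ 0.002  1.    -0.   ] z [ 0.003 -0.    -1.   ] F [ 1.  -2.3  1.4] op 0.0001 g 0.7 q6 -1.59
wrist [(0.62, [375, 271], [0.503, 0.047, 0.1])] [356.96862247 268.50933028] [411.00226407 261.39975331]
side [(0.7, [346, 218], [0.497, 0.041, 0.1]), (0.52, [301, 229], [0.596, 0.117, 0.1]), (0.18, [311, 229], [0.57, 0.114, 0.1])] [346.61899747 215.01264863] [344.94103082 222.56652978]
top [] [300.86905705 227.57104816] [292.04659054 227.36607265]
```

Pushing (2.3 N resistance, ball at y≈0.045). Continue to the stop.

Request:
step_arm(
  plan=[
    {"dp": [0, 0.01, 0], "delta_rot": [0, 0, 0], "grip": 0.0},
    {"dp": [0, 0.005, 0], "delta_rot": [0, 0, 0], "grip": 0.0},
    {"dp": [0, 0, 0], "delta_rot": [0, 0, 0], "grip": 0.0},
  ],
)

```text
t: 35.5
position: [0.498, 0.0359, 0.0623]
tcp_rot: [-0.0, 0.0, 1.0, 0.0]
ft_force: [-0.7, -0.2, 0.2]
opening: -0.0004
grasp_force: 0.0
```

Request:
step_arm(
  plan=[
    {"dp": [0, 0.003, 0], "delta_rot": [0, 0, 0], "grip": 0.0},
    {"dp": [0, 0, 0], "delta_rot": [0, 0, 0], "grip": 0.0},
  ],
)

```text
t: 35.7
position: [0.498, 0.0385, 0.0623]
tcp_rot: [-0.0, 0.0, 1.0, 0.0]
ft_force: [-0.7, 0.3, 0.2]
opening: -0.0002
grasp_force: 0.0
```

Request:
step_arm(
  plan=[
    {"dp": [0, 0.003, 0], "delta_rot": [0, 0, 0], "grip": 0.0},
    {"dp": [0, 0, 0], "delta_rot": [0, 0, 0], "grip": 0.0},
  ],
)

```text
t: 35.9
position: [0.4981, 0.0407, 0.0623]
tcp_rot: [-0.0, 0.0, 1.0, -0.0]
ft_force: [-0.3, -10.6, -1.9]
opening: -0.0002
grasp_force: 5.4
```

Request:
step_arm(
  plan=[
    {"dp": [0, -0.03, 0], "delta_rot": [0, 0, 0], "grip": 0.0},
    {"dp": [0, -0.03, 0], "delta_rot": [0, 0, 0], "grip": 0.0},
    {"dp": [0, -0.02, -0.03], "delta_rot": [0, 0, 0], "grip": 0.0},
    {"dp": [0, 0, -0.05], "delta_rot": [0, 0, 0], "grip": 0.0},
    {"dp": [0, 0, -0.05], "delta_rot": [0, 0, 0], "grip": 0.0},
  ],
)

```text
t: 36.4
position: [0.4972, -0.0394, 0.1935]
tcp_rot: [-0.001, 0.001, 1.0, 0.0]
ft_force: [1.3, -0.1, -0.5]
opening: -0.0003
grasp_force: 0.0
```

Request:
step_arm(
  plan=[
    {"dp": [0, 0, -0.02], "delta_rot": [0, 0, 0], "grip": 0.0},
    {"dp": [0, -0.03, 0], "delta_rot": [0, 0, 0], "grip": 0.0},
    {"dp": [0, 0, 0], "delta_rot": [0, 0, 0], "grip": 0.0},
    {"dp": [0, 0, 0], "delta_rot": [0, 0, 0], "grip": 0.0},
  ],
)

```text
t: 36.8
position: [0.4978, -0.069, 0.2124]
tcp_rot: [-0.0, 0.001, 1.0, 0.0]
ft_force: [-1.2, 0.9, -0.0]
opening: 0.0001
grasp_force: 0.0
```

```bash
python3 - <<'E'
from h import *
o,r=st()
for n in("wrist","side","top"):
  c=save(n,n+"18.png")
  print(n,[(round(d["score"],2),np.round(px(d)).astype(int).tolist(),np.round(onz(c,px(d),.1),3).tolist()) for d in tip_of(n,"run_lever_tip")[:3]])
  print("cup/jar",[(q,round(d["score"],2),np.round(onz(c,px(d),.078),3).tolist()) for q in("cup0","jar1") for d in tip_of(n,q)[:4]])
E
```

```text
t 36.8 p [ 0.4978 -0.069   0.2124] x [-1.     0.002  0.   ] y [0.002 1.    0.   ] z [-0.  0. -1.] F [-1.2  0.9 -0. ] op 0.0001 g 0.0 q6 -1.77
wrist [(0.6, [456, 195], [0.502, 0.064, 0.1])]
cup/jar [('cup0', 0.77, [0.573, 0.059, 0.078]), ('cup0', 0.73, [0.647, 0.085, 0.078]), ('cup0', 0.58, [0.594, -0.013, 0.078]), ('cup0', 0.15, [0.576, 0.064, 0.078]), ('jar1', 0.77, [0.579, 0.063, 0.078])]
side [(0.66, [312, 213], [0.589, 0.027, 0.1]), (0.57, [299, 220], [0.611, 0.067, 0.1]), (0.56, [345, 224], [0.497, 0.073, 0.1])]
cup/jar [('cup0', 0.76, [0.651, 0.094, 0.078]), ('cup0', 0.58, [0.603, -0.031, 0.078]), ('cup0', 0.57, [0.662, 0.024, 0.078]), ('cup0', 0.56, [0.576, 0.058, 0.078]), ('jar1', 0.78, [0.666, 0.01, 0.078]), ('jar1', 0.65, [0.574, 0.06, 0.078]), ('jar1', 0.47, [0.608, 0.312, 0.078])]
top [(0.56, [295, 230], [0.487, 0.055, 0.1])]
cup/jar [('cup0', 0.87, [0.645, 0.068, 0.078]), ('cup0', 0.79, [0.591, -0.008, 0.078]), ('cup0', 0.68, [0.574, 0.072, 0.078]), ('cup0', 0.63, [0.669, 0.004, 0.078]), ('jar1', 0.6, [0.618, 0.042, 0.078]), ('jar1', 0.39, [0.565, 0.067, 0.078])]
```

```bash
python3 -c "
from plant import *
print(sign_off())"
```

```text
the job is handed in; nothing more can be done
None
```

The job is finished and handed in: the cap is flat on the tile, the rotor is keyed fully home, both jars found on the bench are down in cups, and the run lever is at its far stop; `sign_off` gave no verdict back.

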